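# Clip the counting chamber onto the reading stage

### The job

Lift the stage's red-barred spring clip until it stays up, pick up the counting chamber with the blue grip and slide it along the channel, under the keeper lip, nose first, until its nose is felt to rest against the hidden stop, without shifting the stop (it slips at about 6 N); then lower the clip onto it by its bar, without letting it snap down, and let go. The chamber is glass: never press down on it, or press the clip onto it, with more than 10 N, and leave the orange-gripped chamber and the other bench things alone.

Things in the scene. Friction and masses are not known exactly. Their poses are not given: they have to be found in the camera images.
- stage: Dark steel reading stage fixed to the bench: base 285 x 120 x 20 mm (x, y, z), origin on its underside, 165 mm from its -x end, its top (the deck) at z = 20 mm. An aluminium channel lies along its x axis: the chamber enters at the -x end, nearer the robot, and slides towards +x to a stop, under a lip. Fences and lip are rigid. Positions below 'in the stage' are in this frame.
- mouth (a point): Middle of the channel's mouth, on the deck: x = -25, z = 20 mm in the stage. From here to the stop run two guide fences 6 mm high, inner faces at y = +-23.25 mm. Before it, from x = -54 mm, two lead-ins of the same height flare outwards to about y = +-31 mm.
- lip (a point): Middle of the lower front edge of the fixed keeper lip: x = 30, z = 28 mm in the stage, 8 mm above the deck. The lip is 4 mm thick (top at z = 32 mm) and reaches from here to x = 64 mm, beyond the stop; the 6 mm plate must slide beneath it.
- home (a point): Where the centre of the blue grip rib would lie with the stop in the middle of its range: x = -56, y = 0, z = 41 mm in the stage. The stop, a brass block across the channel under the lip, is lightly clamped: its face (stop_face, towards -x) is anywhere from x = 36 to 60 mm, so the rib ends up to 12 mm from this point along x. It is not measured: feel for it. It slips if pushed with more than about 6 N.
- clip_bar (a point): Centre of the clip's red lift bar: a rod 10 mm in diameter, 56 mm long along the stage's y, on two 5 mm wire arms at y = +-24.5 mm (44 mm free between). It can be gripped from above by fingers closing along the stage's x; it turns between the pads as the clip swings. Clip down: x = 12, z = 70 mm in the stage; fully up: about x = 66, z = 101 mm. The point turns with the clip.
- clip_foot (a point): Centre of the clip's foot, a steel rod 8 mm in diameter, 50 mm long along the stage's y, which presses on the glass. Clip down with nothing beneath: x = 12, z = 26 mm in the stage (2 mm above the deck); fully up: about x = 29, z = 78 mm.
- clip_hinge (a point): Point on the clip's hinge axis, x = 68, y = 0, z = 36 mm in the stage; the axis is parallel to the stage's y. At joint 0 the bar is 56 mm towards -x and 34 mm up from it, the foot 56 mm towards -x and 10 mm down. The hinge cheeks beside it, at y = +-(29 to 39) mm, rise to z = 50 mm.
- clip (a joint): Angle of the spring clip, rad: 0 down on nothing (as it starts), about 0.07 resting on a home chamber, 1.0 fully up; the bar rises and swings towards the stage's +x. The spring is over-centre: below about 0.55 it pulls the clip down, above it holds it up, with 0.5 N m per rad from that centre: about 4 N at bar or foot at either end. Let go just below the centre it snaps shut.
- chamber_grip (a point): Centre of the blue grip rib of the chamber to load. Chamber: glass plate 120 x 44 x 6 mm (x, y, z), about 70 g, lying flat on the bench; the rib stands on it, 20 mm along x, 14 along y, 30 tall. This point is 21 mm above the plate's underside, 15 below the rib's top, on the centre line; the nose is 104 mm from it towards +x, the tail 16 mm towards -x. x to the nose, z up.
- spare_grip (a point): Centre of the orange grip rib of a second chamber of the same shape, to be left alone.
- reagent: Clear glass bottle with a blue cap, 56 mm in diameter, 110 mm tall; origin at the centre of its underside.
- cap: Loose blue screw cap, 40 mm in diameter, 16 mm high; origin at the centre of its underside.
- beaker: Open glass beaker, 80 mm in diameter, 100 mm tall; origin at the centre of its underside.
- bowl: Steel mixing bowl, 220 mm in diameter, 75 mm high; origin at the centre of its underside.
- spatula: Spatula, 160 mm long, lying flat; origin at the middle of its underside.
- timer: Round black timer, 48 mm in diameter, 12 mm high; origin at the centre of its underside.

How it is judged:
By the outcome, as a careful person would: the job done as asked, in the order asked, and still so for the second after the job is handed in, with the robot touching nothing.
It also fails if it takes over 72 s, if anything falls off the work surface, if the arm or the gripper's body presses on something with over 40 N, if the wrist force passes 120 N, or if a joint passes its speed limit or range.

### The arm

A 6-joint arm with a two-finger parallel gripper is mounted at the origin on the work surface. World frame = base frame: x ahead of the robot, y to its left, z up, the work surface at z = 0. Lengths are in mm, angles in rad, forces in N, time in s.
With the tool pointing down it reaches from about 275 to 1000 mm from the base axis. Payload 8.4 kg.
Tool frame: the origin (TCP) lies at the very end of the fingers, on their centre line; the grasp point (between the pads) lies 19 mm behind it; z points along the fingers, y is the direction in which the jaws open and shut (so a half turn about z gives the same grasp; the last joint's range is limited). The gripper opens to 85 mm and grips with 20 to 120 N. Pads are 22 mm wide; open, the fingers measure 114 mm over their backs; the gripper's body (76 mm by 85 mm) begins 54 mm behind the grasp point. The pads swing forward as they close: fully open they stand 13 mm farther back than shut.
Start: joints at [-1.24, 0.353, 1.633, -0, 1.155, -0.002], TCP at [204.18, -590.71, 231.281] pointing down, gripper open.
Joint ranges: [-2.63, 2.63], [-0.92, 2.1], [0.06, 2.66], [-1.3, 4.44], [0, 2.69], [-3.02, 3.02]. Speed limits (rad/s): [2.22, 2.22, 2.79, 3.14, 3.14, 3.14].

### API

Orientations are given as [roll, pitch, yaw] about the fixed x, y, z axes, in that order (R = Rz(yaw) Ry(pitch) Rx(roll)).
In Python, from rig import r gives the robot as it stands.
- The arm moves only by the tool jog_arm, never from a script. Its argument "increments" is text: rows parted by semicolons, each of 7 numbers parted by spaces: the shift along the tool's x, y, z in cm, then the turn, a rotation vector about the tool's x, y, z in rad, then the opening, from -1 (shut) to 1 (fully open). A call has exactly 8 rows; each row shifts and turns the commanded pose from where the row before left it, along the tool's axes as they then stand; what a row does not reach is not made up. A row lasts 1/10 s, in which the tool goes at most 50 mm and 8.59 degrees, less where a joint would pass 70% of its speed; a pose out of reach is approached as far as the arm can. A call with a gripper value outside its range is refused whole. The fingers move at their own pace and stop on an object; "squeeze" is the grip in N (left out, the last holds). Time passes only in rows, so rows that do not move let the fingers close, or fill a call up. It gives the time, the measured TCP pose, the force and the opening at its end, in the units of the state.
- r.sense(): the state, without advancing time (a new reading comes with each control period).
- r.grab_frame(name): name is "side" or "top"; returns the picture (400x640x3 uint8, red, green, blue); there is no depth.
- r.camera_info(name): a dict with "K" (3x3 intrinsics, pixels), "dist_coeffs" ([k1, k2, p1, p2, k3] as OpenCV has them; the pictures are not rectified), "rvec" (rotation vector, rad) and "tvec" (3), from world to camera coordinates, as OpenCV has them. Camera axes: x right, y down, z forward; pixel columns grow to the right and rows downward; lengths in mm; the calibration is good to about 2 mm. A picture is of the moment at which its call begins. camera_info takes no time and is no camera call.
- r.sign_off(): hands the job in, once; it reports no verdict.
The state is a dict: "clock": time; "qpos": joint angles; "qvel": joint speeds; "joint_efforts": joint torques, N m; "eef_pos": TCP position; "tcp_rot": TCP orientation; "contact_force": force on the tool from outside, world axes, zero at the start; "wrist_torque": the same for the moment, N m; "opening": opening from 0.0 (shut) to 1.0 (fully open).
Only numpy, scipy, OpenCV 4.12 (cv2) and the standard library are available. Lean on these libraries where they do the work, as an engineer would, in place of code of your own. Each camera call takes 0.05 s, during which the arm holds its last target.

## Working session

There is one attempt and no reset: what is moved stays moved. The work goes in short steps, Python scripts to look and compute and a tool call to move; the robot and the scene stay as the last step left them, time stands still between calls to the robot, and variables do not carry over. Pictures are saved under pics/ and viewed, and the job is handed in when it is done.

Besides the shell and the picture viewer there is one more tool, called after "Request:" by a JSON object that holds its "name" and its "arguments", one argument or row to a line. jog_arm: Moves the arm, as the interface text tells. Its arguments: {"type":"object","properties":{"increments":{"type":"string"},"squeeze":{"type":"number"}},"required":["increments"]}

```bash
ls; mkdir -p pics; python3 - <<'E'
from rig import r
import cv2,numpy as np
s=r.sense();print(s)
for n in("side","top"):
    im=r.grab_frame(n);cv2.imwrite(f"pics/{n}0.png",im[:,:,::-1]);print(n,r.camera_info(n))
E
```

```text
pics
{'clock': 0.0, 'qpos': array([-1.24041451e+00,  3.53651315e-01,  1.63412237e+00,  2.78628608e-05,
        1.15525178e+00, -2.39201644e-03]), 'qvel': array([ 5.73606086e-04,  9.25273781e-04,  9.24841518e-04, -8.14845490e-05,
       -2.21662993e-04, -1.96482297e-03]), 'joint_efforts': array([ 4.86019417e-03, -6.05248260e+01, -3.42071700e+01,  3.44057344e-04,
        9.53907816e-03,  5.95642618e-06]), 'eef_pos': array([ 204.02117407, -590.24717498,  230.56476122]), 'tcp_rot': array([-3.14015991e+00, -2.89027179e-05,  3.32762551e-01]), 'contact_force': array([ 0.52748167, -0.58131535,  0.30571284]), 'wrist_torque': array([-0.01099244, -0.03958748, -0.00556266]), 'opening': 0.9993958114108682}
side {'K': array([[393.32272168,   0.        , 316.32593706],
       [  0.        , 393.32272168, 200.16468828],
       [  0.        ,   0.        ,   1.        ]]), 'dist_coeffs': array([-0.02981545,  0.        ,  0.        ,  0.        ,  0.        ]), 'rvec': array([ 2.40611418, -0.02602703,  0.02540109]), 'tvec': array([-559.58559125,  120.61157725, 1199.02724204])}
top {'K': array([[419.80258446,   0.        , 315.98143111],
       [  0.        , 419.80258446, 195.12194622],
       [  0.        ,   0.        ,   1.        ]]), 'dist_coeffs': array([-0.07659363,  0.        ,  0.        ,  0.        ,  0.        ]), 'rvec': array([ 2.11614577, -2.14789567,  0.17698841]), 'tvec': array([  94.7883635 ,  559.29606345, 1424.95151922])}
```

View pics/side0.png

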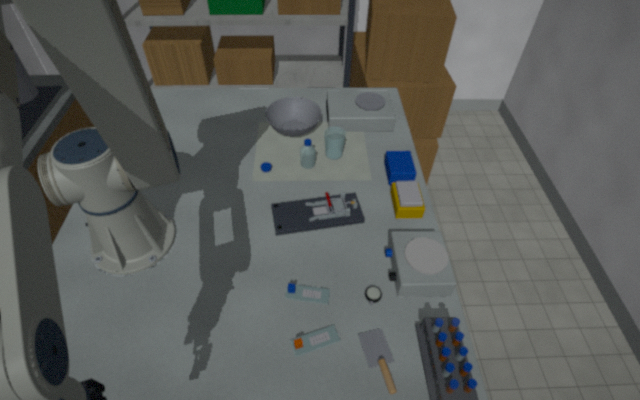

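View pics/top0.png

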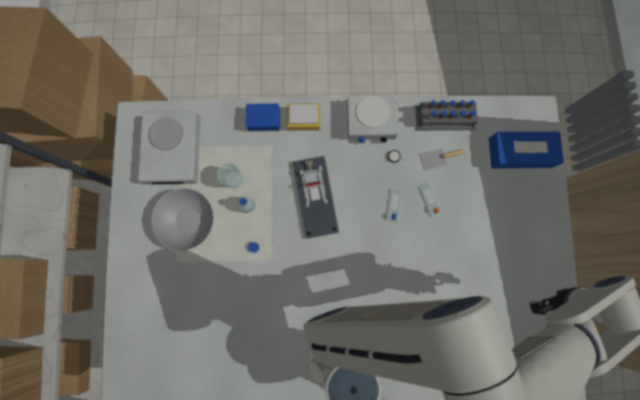

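Side: stage near (318,213), chamber blue grip near (293,287). Top: stage (315,197), chamber (392,205). Enlarging crops.

```bash
python3 - <<'E'
import cv2
a=cv2.imread("pics/top0.png");b=cv2.imread("pics/side0.png")
def c(im,x,y,w,h,k,n): cv2.imwrite(f"pics/{n}.png",cv2.resize(im[y:y+h,x:x+w],None,fx=k,fy=k,interpolation=cv2.INTER_CUBIC))
c(a,280,145,70,100,6,"t_stage");c(a,370,175,80,50,8,"t_ch");c(b,262,180,110,60,7,"s_stage");c(b,275,270,80,90,6,"s_ch")
E
```

```text
(no output)
```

View pics/t_stage.png

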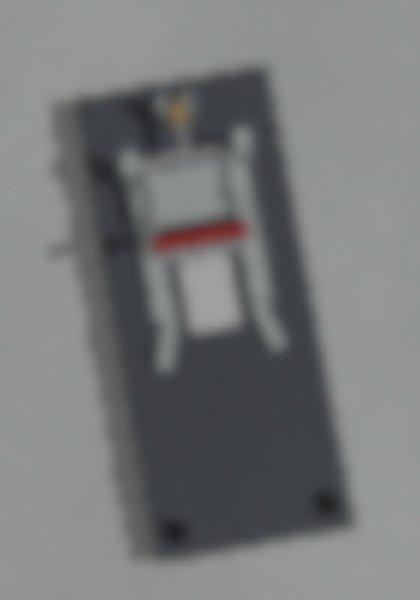

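View pics/t_ch.png

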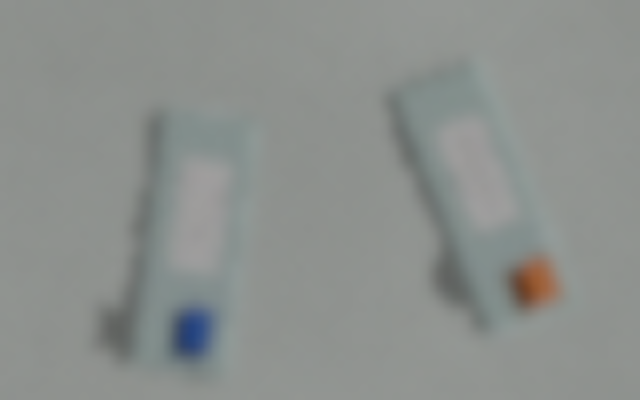

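View pics/s_stage.png

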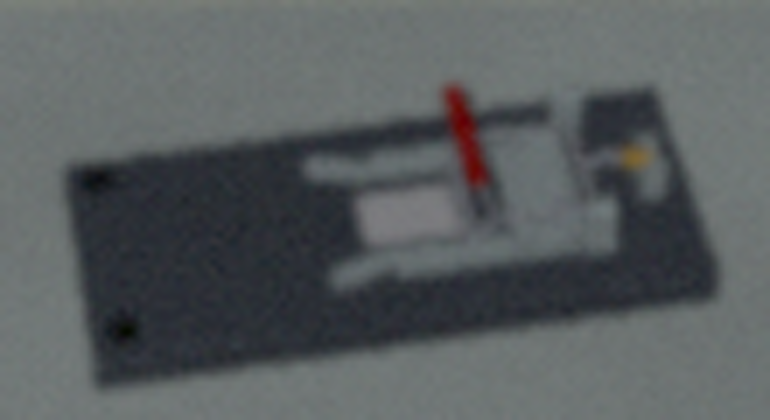

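View pics/s_ch.png

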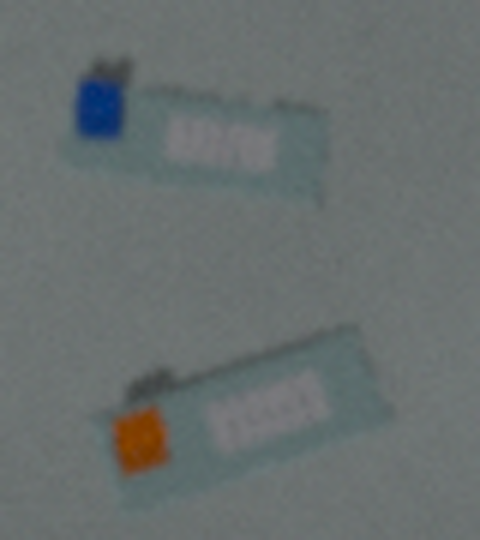

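```bash
cat > h.py <<'E'
import cv2,numpy as np
from rig import r
from scipy.optimize import least_squares
CI={n:r.camera_info(n) for n in("side","top")}
def proj(n,P):
    c=CI[n];return cv2.projectPoints(np.array(P,float).reshape(-1,3),c["rvec"],c["tvec"],c["K"],c["dist_coeffs"])[0][:,0]
def T(p,L):
    L=np.array(L,float);c,s=np.cos(p[2]),np.sin(p[2])
    return np.c_[p[0]+c*L[:,0]-s*L[:,1],p[1]+s*L[:,0]+c*L[:,1],L[:,2]+(p[3] if len(p)>3 else 0)]
def fit(obs,p0):
    # obs: list (cam, local pt, pixel)
    def f(p):
        return np.concatenate([proj(n,T(p,[l]))[0]-u for n,l,u in obs])
    s=least_squares(f,p0,loss="soft_l1",x_scale=[100,100,.1]);return s.x,f(s.x).reshape(-1,2)
def cr(u,k,o): return (np.array(u)+.5)/k-.5+np.array(o)
E
python3 - <<'E'
from h import *
t=lambda u:cr(u,6,(280,145)); s=lambda u:cr(u,7,(262,180))
obs=[("top",(120,-60,20),t((268,68))),("top",(120,60,20),t((78,100))),("top",(-165,60,20),t((157,557))),("top",(-165,-60,20),t((352,522))),
("top",(12,28,72),t((155,242))),("top",(12,-28,72),t((245,228))),
("side",(-165,60,20),s((70,165))),("side",(-165,-60,0),s((100,385))),("side",(120,60,20),s((655,90))),("side",(120,-60,0),s((717,297))),
("side",(12,28,72),s((452,88))),("side",(12,-28,72),s((482,182)))]
for sel in("top","side",None):
    p,e=fit([o for o in obs if sel in(None,o[0])],[600,0,0]);print(sel,p);print(e.round(1).tolist())
t=lambda u:cr(u,8,(370,175)); s=lambda u:cr(u,6,(275,270))
ch=[("top",(104,22,6),t((165,112))),("top",(104,-22,6),t((260,122))),("top",(-16,-22,6),t((220,375))),("top",(-16,22,6),t((137,362))),
("side",(104,22,6),s((328,110))),("side",(104,-22,6),s((322,203))),("side",(-16,-22,6),s((62,160))),]
for sel in("top","side",None):
    p,e=fit([o for o in ch if sel in(None,o[0])],[600,-200,0]);print(sel,p);print(e.round(1).tolist())
# predicted rib
L=[(a,b,z) for z in(6,36) for a in(-10,10) for b in(-7,7)]
print("rib top",((proj("top",T(p,L))-[370,175])*8).round(0).tolist());print("rib side",((proj("side",T(p,L))-[275,270])*6).round(0).tolist())
E
```

```text
top [5.84779902e+02 9.36770372e+01 1.61151163e-01]
[[0.2, -0.9], [-0.7, -0.6], [-0.5, 0.8], [0.6, 0.6], [-0.2, 0.2], [0.7, -0.2]]
side [5.86964048e+02 9.37243662e+01 1.61460099e-01]
[[-0.8, -0.3], [-0.3, 1.0], [0.5, -0.8], [0.6, 0.8], [0.3, -0.2], [-0.2, -0.6]]
None [5.86061734e+02 9.36660919e+01 1.61016638e-01]
[[0.2, -1.3], [-0.7, -1.0], [-0.5, 0.4], [0.6, 0.3], [-0.2, -0.2], [0.7, -0.6], [-1.1, -0.3], [-0.7, 1.0], [0.2, -0.8], [0.3, 0.9], [0.1, -0.2], [-0.5, -0.6]]
top [ 4.84888839e+02 -1.86109951e+02 -1.76721054e-01]
[[-0.0, -0.9], [0.1, -0.3], [0.8, 0.7], [-1.0, 0.4]]
side [ 4.87016875e+02 -1.85144393e+02 -1.75641051e-01]
[[0.9, 0.4], [-0.2, -0.7], [-0.5, 0.2]]
None [ 4.86058563e+02 -1.85671848e+02 -1.75381770e-01]
[[-0.2, -1.2], [-0.1, -0.6], [0.7, 0.4], [-1.1, 0.0], [0.5, 0.6], [-0.5, -0.6], [-0.9, 0.4]]
rib top [[191.0, 356.0], [160.0, 351.0], [196.0, 312.0], [166.0, 307.0], [203.0, 348.0], [171.0, 343.0], [209.0, 304.0], [177.0, 299.0]]
rib side [[74.0, 132.0], [80.0, 106.0], [117.0, 138.0], [122.0, 112.0], [71.0, 99.0], [77.0, 72.0], [115.0, 105.0], [120.0, 78.0]]
```

```bash
cat >> h.py <<'E'
def seg(n,im,which):
    f=im.astype(int);R,G,B=f[...,0],f[...,1],f[...,2]
    return {"blue":np.clip(B-(R+G)/2-25,0,60),"red":np.clip(R-(G+B)/2-25,0,60)}[which]
def cen(w,x0,y0,x1,y1):
    s=w[y0:y1,x0:x1];ys,xs=np.mgrid[y0:y1,x0:x1];return np.array([(s*xs).sum(),(s*ys).sum()])/s.sum(),s.sum()
def hullc(n,P):
    h=cv2.convexHull(proj(n,P).astype(np.float32));m=cv2.moments(h);return np.array([m["m10"],m["m01"]])/m["m00"],m["m00"]
E
python3 - <<'E'
from h import *
I={n:cv2.imread(f"pics/{n}0.png")[:,:,::-1] for n in("top","side")}
win={("top","blue"):(385,205,402,225),("side","blue"):(282,278,300,298),("top","red"):(300,178,326,190),("side","red"):(322,188,336,210)}
C={}
for k,w in win.items(): C[k]=cen(seg(k[0],I[k[0]],k[1]),*w);print(k,C[k])
rib=[(a,b,z) for z in(6,36) for a in(-10,10) for b in(-7,7)]
bar=[(12+5*np.cos(a),b,70+5*np.sin(a)) for b in(-28,28) for a in np.linspace(0,6.28,16)]
for nm,L,col,p0 in(("rib",rib,"blue",[486,-186,-.175]),("bar",bar,"red",[586,93.7,.161])):
    for sel in(["top"],["side"],["top","side"]):
        f=lambda q:np.concatenate([hullc(n,T([q[0],q[1],p0[2]],L))[0]-C[n,col][0] for n in sel])
        s=least_squares(f,p0[:2]);print(nm,sel,s.x.round(1),s.fun.round(2))
E
```

```text
('top', 'blue') (array([393.88154506, 215.97253219]), np.float64(582.5))
('side', 'blue') (array([291.06548191, 287.70589177]), np.float64(3123.0))
('top', 'red') (array([312.8622079 , 183.77598711]), np.float64(1241.0))
('side', 'red') (array([328.06610855, 199.1108545 ]), np.float64(1732.0))
rib ['top'] [ 485.5 -186. ] [-0.75  0.1 ]
rib ['side'] [ 485.9 -186. ] [-0.   -0.07]
rib ['top', 'side'] [ 485.9 -186. ] [-0.76 -0.01 -0.   -0.07]
bar ['top'] [585.7  93.6] [ 0.33 -0.19]
bar ['side'] [586.2  93.7] [-0.01 -0.18]
bar ['top', 'side'] [585.9  94. ] [ 0.21 -0.24 -0.1  -0.26]
```

```bash
python3 - <<'E'
from h import *
I={n:cv2.imread(f"pics/{n}0.png")[:,:,::-1] for n in("top","side")}
win={("top","blue"):(385,205,402,225),("side","blue"):(282,278,300,298),("top","red"):(300,178,326,190),("side","red"):(322,188,336,210)}
C={k:cen(seg(k[0],I[k[0]],k[1]),*w) for k,w in win.items()}
rib=[(a,b,z) for z in(6,36) for a in(-10,10) for b in(-7,7)]
bar=[(12+5*np.cos(a),b,70+5*np.sin(a)) for b in(-28,28) for a in np.linspace(0,6.28,16)]
for nm,L,col,p0 in(("rib",rib,"blue",[486,-186,-.175]),("bar",bar,"red",[586,93.7,.161])):
    for sel in(["top"],["side"],["top","side"]):
        f=lambda q:np.concatenate([hullc(n,T([q[0],q[1],p0[2]],L))[0]-C[n,col][0] for n in sel])
        s=least_squares(f,p0[:2],diff_step=1e-2);print(nm,sel,s.x.round(1),s.fun.round(2))
E
```

```text
rib ['top'] [ 485.8 -188.7] [ 0. -0.]
rib ['side'] [ 485.9 -186.2] [-0. -0.]
rib ['top', 'side'] [ 485.9 -187.3] [-0.4  -0.01 -0.02  0.34]
bar ['top'] [585.1  94.8] [ 0. -0.]
bar ['side'] [586.2  92.9] [0. 0.]
bar ['top', 'side'] [585.7  94. ] [ 0.22 -0.18 -0.16 -0.26]
```

```bash
cat >> h.py <<'E'
from scipy.spatial.transform import Rotation as Ro
ST=[586,93.7,.161]
def S(x,y=0,z=0): return T(ST,[(x,y,z)])[0]
def bar(th): 
    return S(68-56*np.cos(th)+34*np.sin(th),0,36+56*np.sin(th)+34*np.cos(th))
def plan(waypts,grip,pos=None,yaw=None):
    """waypts: list (tcp xyz, yaw, rows)"""
    s=r.sense();R=Ro.from_euler("xyz",s["tcp_rot"]);p=s["eef_pos"].copy()
    out=[]
    for tp,ty,n in waypts:
        tp=np.array(tp,float);R1=Ro.from_euler("xyz",[np.pi,0,ty]);rv=(R.inv()*R1).as_rotvec();st=(tp-p)/n
        for i in range(n):
            d=R.inv().apply(st)/10;out.append(" ".join(f"{v:.2f}" for v in d)+" "+" ".join(f"{v:.3f}" for v in rv/n)+f" {grip}")
            R=R*Ro.from_rotvec(rv/n)
        R=R1;p=tp
    for i in range(0,len(out),8):print("; ".join(out[i:i+8]));print()
E
python3 - <<'E'
from h import *
b=bar(0);print(b)
plan([((b[0],b[1],180),1.732,16)],1)
E
```

```text
[597.84480966  95.62366425  70.        ]
3.73 -3.25 0.32 -0.000 -0.000 -0.087 1; 4.00 -2.91 0.32 -0.000 -0.000 -0.087 1; 4.24 -2.55 0.32 -0.000 -0.000 -0.087 1; 4.44 -2.17 0.32 -0.000 -0.000 -0.087 1; 4.61 -1.77 0.32 -0.000 -0.000 -0.087 1; 4.75 -1.36 0.32 -0.000 -0.000 -0.087 1; 4.85 -0.94 0.32 -0.000 -0.000 -0.087 1; 4.92 -0.52 0.32 -0.000 -0.000 -0.087 1

4.94 -0.08 0.32 -0.000 -0.000 -0.087 1; 4.93 0.35 0.32 -0.000 -0.000 -0.087 1; 4.88 0.78 0.32 -0.000 -0.000 -0.087 1; 4.80 1.20 0.32 -0.000 -0.000 -0.087 1; 4.67 1.61 0.32 -0.000 -0.000 -0.087 1; 4.51 2.02 0.32 -0.000 -0.000 -0.087 1; 4.32 2.40 0.32 -0.000 -0.000 -0.087 1; 4.09 2.77 0.32 -0.000 -0.000 -0.087 1
```

Request:
{"name": "jog_arm", "arguments": {
  "increments": "3.73 -3.25 0.32 0 0 -0.087 0.3; 4.00 -2.91 0.32 0 0 -0.087 0.3; 4.24 -2.55 0.32 0 0 -0.087 0.3; 4.44 -2.17 0.32 0 0 -0.087 0.3; 4.61 -1.77 0.32 0 0 -0.087 0.3; 4.75 -1.36 0.32 0 0 -0.087 0.3; 4.85 -0.94 0.32 0 0 -0.087 0.3; 4.92 -0.52 0.32 0 0 -0.087 0.3",
  "squeeze": 25
}}

```text
clock: 0.9
eef_pos: [402.2, -246.2, 205.5]
tcp_rot: [3.141, -0.0, 1.032]
contact_force: [1.0, 0.0, 0.2]
opening: 0.651
```

Request:
{"name": "jog_arm", "arguments": {
  "increments": "4.94 -0.08 0.32 0 0 -0.087 0.3; 4.93 0.35 0.32 0 0 -0.087 0.3; 4.88 0.78 0.32 0 0 -0.087 0.3; 4.80 1.20 0.32 0 0 -0.087 0.3; 4.67 1.61 0.32 0 0 -0.087 0.3; 4.51 2.02 0.32 0 0 -0.087 0.3; 4.32 2.40 0.32 0 0 -0.087 0.3; 4.09 2.77 0.32 0 0 -0.087 0.3"
}}

```text
clock: 1.7
eef_pos: [601.0, 95.7, 179.6]
tcp_rot: [-3.141, 0.0, 1.729]
contact_force: [0.8, -0.8, 0.3]
opening: 0.653
```

```bash
python3 - <<'E'
from h import *
b=bar(0);s=r.sense();print(s["clock"],s["eef_pos"],s["tcp_rot"],s["contact_force"],s["opening"],s["qpos"])
plan([((b[0],b[1],110),1.732,4),((b[0],b[1],90),1.732,4)],0.3)
for n in("side","top"):
    im=r.grab_frame(n);x,y,w,h=(250,120,160,120) if n=="side" else (250,110,160,120)
    cv2.imwrite(f"pics/{n}1.png",cv2.resize(im[y:y+h,x:x+w,::-1],None,fx=5,fy=5,interpolation=cv2.INTER_CUBIC))
E
```

```text
1.7 [600.96396867  95.74025155 179.64453986] [-3.14113425e+00  1.01897853e-04  1.72870685e+00] [ 0.83333063 -0.81120665  0.26026349] 0.652658264313855 [ 1.55576597e-01  3.80311521e-01  1.71747714e+00 -1.19098917e-04
  1.04426216e+00 -2.27402854e-03]
0.01 -0.08 1.74 -0.000 0.000 -0.001 0.3; 0.01 -0.08 1.74 -0.000 0.000 -0.001 0.3; 0.01 -0.08 1.74 -0.000 0.000 -0.001 0.3; 0.01 -0.08 1.74 -0.000 0.000 -0.001 0.3; 0.00 -0.00 0.50 0.000 0.000 0.000 0.3; 0.00 -0.00 0.50 0.000 0.000 0.000 0.3; 0.00 -0.00 0.50 0.000 0.000 0.000 0.3; 0.00 -0.00 0.50 0.000 0.000 0.000 0.3
```

View pics/side1.png

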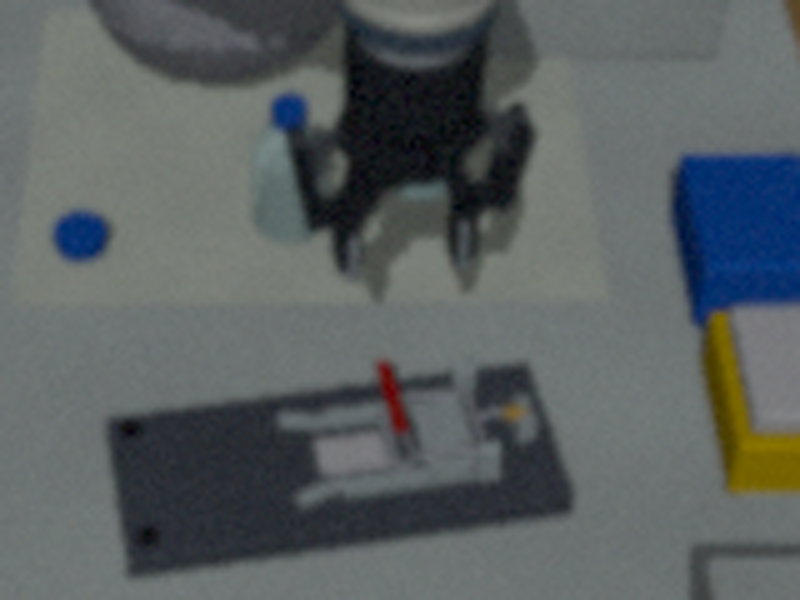

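View pics/top1.png

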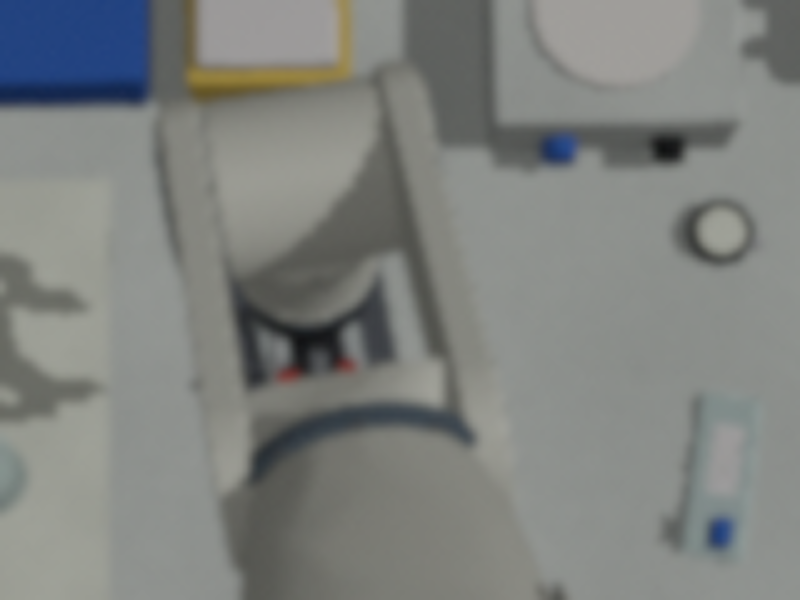

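Request:
{"name": "jog_arm", "arguments": {
  "increments": "0.01 -0.08 2.5 0 0 -0.001 0; 0.01 -0.08 2.5 0 0 0 0; 0 -0.08 2.5 0 0 0 0; 0 -0.08 1.8 0 0 0 0; 0 0 1.2 0 0 0 0; 0 0 1.2 0 0 0 0; 0 0 1.1 0 0 0 0; 0 0 0 0 0 0 0"
}}

```text
clock: 2.6
eef_pos: [596.6, 93.2, 50.9]
tcp_rot: [-3.14, 0.0, 1.726]
contact_force: [0.0, 0.2, 0.2]
opening: 0.498
```

```bash
python3 - <<'E'
from h import *
b=bar(0);s=r.sense();print(s["clock"],s["eef_pos"],s["tcp_rot"],s["contact_force"],s["opening"]);print(b)
im=r.grab_frame("side")
print(proj("side",[s["eef_pos"],s["eef_pos"]+[0,0,19]]))
x,y,w,h=290,150,80,80
cv2.imwrite("pics/side2.png",cv2.resize(im[y:y+h,x:x+w,::-1],None,fx=7,fy=7,interpolation=cv2.INTER_CUBIC))
E
```

```text
2.6 [596.58353877  93.18477906  50.86893996] [-3.13982395e+00  1.95403168e-06  1.72562687e+00] [0.03453271 0.17564575 0.18668241] 0.49795537953804375
[597.84480966  95.62366425  70.        ]
[[327.40773249 203.45853012]
 [327.60308189 199.40389237]]
```

View pics/side2.png

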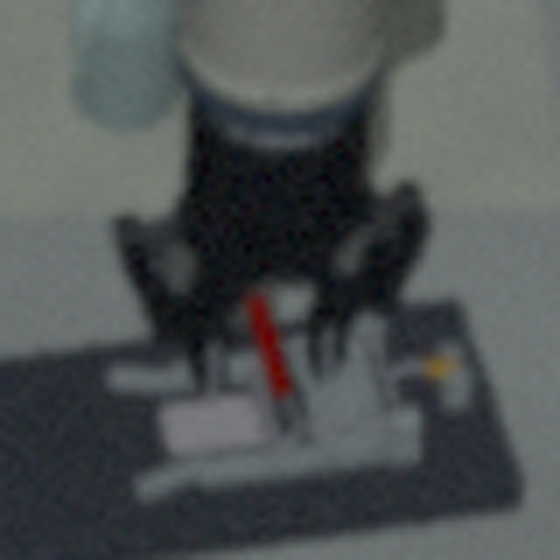

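Request:
{"name": "jog_arm", "arguments": {
  "increments": "0 0 0 0 0 0.006 -1; 0 0 0 0 0 0 -1; 0 0 0 0 0 0 -1; 0 0 0 0 0 0 -1; 0 0 0 0 0 0 -1; 0 0 0 0 0 0 -1; 0 0 0 0 0 0 -1; 0 0 0 0 0 0 -1",
  "squeeze": 25
}}

```text
clock: 3.45
eef_pos: [598.4, 93.6, 52.8]
tcp_rot: [3.139, -0.0, 1.72]
contact_force: [4.7, 0.5, 5.5]
opening: 0.105
```

```bash
python3 - <<'E'
from h import *
s=r.sense();print(s["clock"],s["eef_pos"],s["tcp_rot"],s["contact_force"],s["wrist_torque"],s["opening"]*85)
p0=s["eef_pos"];b0=bar(0)
prev=p0
R=Ro.from_euler("xyz",s["tcp_rot"])
for th in np.arange(.05,1.001,.05):
    t=p0+bar(th)-b0;print(round(th,2),(R.inv().apply(t-prev)/10).round(2));prev=t
E
```

```text
3.45 [598.38341909  93.5804231   52.78950238] [ 3.13932319e+00 -1.50211435e-05  1.71984719e+00] [4.69728356 0.50409985 5.46084853] [ 0.1889717  -0.69980323  0.15376372] 8.905875310668996
0.05 [ 0.    0.18 -0.28]
0.1 [ 0.    0.19 -0.27]
0.15 [ 0.    0.2  -0.26]
0.2 [ 0.    0.22 -0.25]
0.25 [ 0.    0.23 -0.23]
0.3 [ 0.    0.24 -0.22]
0.35 [ 0.    0.25 -0.21]
0.4 [ 0.    0.26 -0.2 ]
0.45 [ 0.    0.27 -0.18]
0.5 [ 0.    0.28 -0.17]
0.55 [ 0.    0.29 -0.16]
0.6 [ 0.    0.3  -0.14]
0.65 [ 0.    0.3  -0.13]
0.7 [ 0.    0.31 -0.11]
0.75 [ 0.    0.31 -0.1 ]
0.8 [ 0.    0.32 -0.08]
0.85 [ 0.    0.32 -0.06]
0.9 [ 0.    0.32 -0.05]
0.95 [ 0.    0.33 -0.03]
1.0 [ 0.    0.33 -0.02]
```

Request:
{"name": "jog_arm", "arguments": {
  "increments": "0 0.18 -0.28 0 0 -0.006 -1; 0 0.19 -0.27 0 0 -0.006 -1; 0 0.20 -0.26 0 0 0 -1; 0 0.22 -0.25 0 0 0 -1; 0 0.23 -0.23 0 0 0 -1; 0 0.24 -0.22 0 0 0 -1; 0 0.25 -0.21 0 0 0 -1; 0 0.26 -0.20 0 0 0 -1"
}}

```text
clock: 4.25
eef_pos: [612.9, 96.0, 71.2]
tcp_rot: [-3.137, -0.0, 1.732]
contact_force: [-7.6, 0.3, 2.9]
opening: 0.103
```

Request:
{"name": "jog_arm", "arguments": {
  "increments": "0 0.27 -0.18 0 0 0 -1; 0 0.28 -0.17 0 0 0 -1; 0 0.29 -0.16 0 0 0 -1; 0 0.30 -0.14 0 0 0 -1; 0 0.30 -0.13 0 0 0 -1; 0 0.31 -0.11 0 0 0 -1; 0 0.31 -0.10 0 0 0 -1; 0 0.32 -0.08 0 0 0 -1"
}}

```text
clock: 5.05
eef_pos: [638.9, 100.3, 83.3]
tcp_rot: [3.14, -0.0, 1.732]
contact_force: [-3.9, 1.8, 6.8]
opening: 0.105
```

```bash
python3 - <<'E'
from h import *
s=r.sense();print(s["clock"],s["eef_pos"],s["tcp_rot"],s["contact_force"],s["opening"]*85)
p0=np.array([598.4,93.6,52.8]);b0=bar(0)
for th in(.75,.8,.85,.95,1):print(th,p0+bar(th)-b0)
E
```

```text
5.05 [638.86192602 100.31436457  83.33024414] [ 3.14034910e+00 -2.43479904e-04  1.73174870e+00] [-3.9148498   1.84952556  6.78193132] 8.897150887676446
0.75 [636.10710384  99.72384746  81.8491921 ]
0.8 [639.23945406 100.2325589   82.65996921]
0.85 [642.40788758 100.74713047  83.31112965]
0.95 [648.82125636 101.78869792  84.12849331]
1 [652.05016155 102.31309043  84.29265355]
```

Angle about 0.8 as expected; finishing to about 0.98, then checking.

Request:
{"name": "jog_arm", "arguments": {
  "increments": "0 0.32 -0.06 0 0 0 -1; 0 0.32 -0.05 0 0 0 -1; 0 0.33 -0.03 0 0 0 -1; 0 0.20 -0.01 0 0 0 -1; 0 0 0 0 0 0 -1; 0 0 0 0 0 0 -1; 0 0 0 0 0 0 -1; 0 0 0 0 0 0 -1"
}}

```text
clock: 5.85
eef_pos: [650.8, 102.2, 84.1]
tcp_rot: [3.14, -0.0, 1.732]
contact_force: [0.0, 2.4, 4.4]
opening: 0.106
```

Request:
{"name": "jog_arm", "arguments": {
  "increments": "0 0 0 0 0 0 -0.55; 0 0 0 0 0 0 -0.55; 0 0 0 0 0 0 -0.55; 0 0 -0.5 0 0 0 -0.55; 0 0 -1.5 0 0 0 -0.55; 0 0 -2.5 0 0 0 -0.55; 0 0 -2.5 0 0 0 -0.55; 0 0 -2.5 0 0 0 -0.55"
}}

```text
clock: 6.65
eef_pos: [650.0, 101.9, 180.8]
tcp_rot: [3.141, 0.0, 1.732]
contact_force: [-0.2, 0.6, -0.0]
opening: 0.222
```

```bash
python3 - <<'E'
from h import *
s=r.sense();print(s["clock"],s["eef_pos"],s["tcp_rot"],s["contact_force"],s["opening"]*85,s["qpos"])
im=r.grab_frame("side")
x,y,w,h=290,130,100,90
cv2.imwrite("pics/side3.png",cv2.resize(im[y:y+h,x:x+w,::-1],None,fx=6,fy=6,interpolation=cv2.INTER_CUBIC))
plan([((600,-60,180),.8,6),((486,-187.2,160),-.175,8),((486,-187.2,110),-.175,2)],0.0)
E
```

```text
6.65 [649.98701756 101.88804751 180.77435621] [3.14063031e+00 3.13841124e-05 1.73176675e+00] [-0.17199268  0.64722033 -0.04414324] 18.884388371535454 [ 1.53221229e-01  4.50553728e-01  1.60459063e+00 -2.70492480e-05
  1.08548574e+00 -7.73660686e-03]
-2.53 -1.29 0.08 0.001 -0.001 0.155 0.0; -2.70 -0.89 0.08 0.001 -0.001 0.155 0.0; -2.80 -0.46 0.09 0.001 -0.001 0.155 0.0; -2.84 -0.02 0.09 0.001 -0.001 0.155 0.0; -2.81 0.42 0.09 0.001 -0.001 0.155 0.0; -2.71 0.85 0.09 0.001 -0.001 0.155 0.0; -2.13 0.09 0.25 0.000 -0.000 0.122 0.0; -2.11 0.34 0.25 0.000 -0.000 0.122 0.0

-2.05 0.60 0.25 0.000 -0.000 0.122 0.0; -1.96 0.84 0.25 0.000 -0.000 0.122 0.0; -1.84 1.07 0.25 0.000 -0.000 0.122 0.0; -1.70 1.29 0.25 0.000 -0.000 0.122 0.0; -1.53 1.49 0.25 0.000 -0.000 0.122 0.0; -1.34 1.66 0.25 0.000 -0.000 0.122 0.0; 0.00 -0.00 2.50 0.000 0.000 0.000 0.0; 0.00 -0.00 2.50 0.000 0.000 0.000 0.0
```

View pics/side3.png

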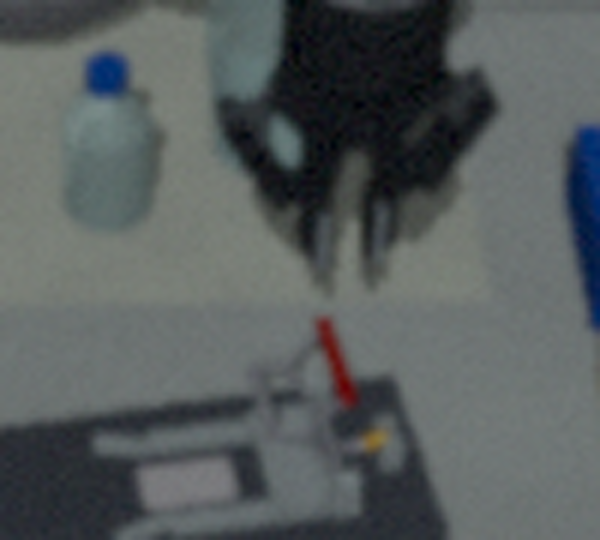

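```bash
python3 - <<'E'
from h import *
plan([((486,-187.2,150),-.175,16)],0.0)
E
```

```text
-1.62 -1.32 0.21 0.000 -0.000 0.119 0.0; -1.76 -1.11 0.21 0.000 -0.000 0.119 0.0; -1.88 -0.90 0.21 0.000 -0.000 0.119 0.0; -1.98 -0.67 0.22 0.000 -0.000 0.119 0.0; -2.04 -0.43 0.22 0.000 -0.000 0.119 0.0; -2.08 -0.18 0.22 0.000 -0.000 0.119 0.0; -2.09 0.07 0.22 0.000 -0.000 0.119 0.0; -2.06 0.31 0.22 0.000 -0.000 0.119 0.0

-2.01 0.56 0.22 0.000 -0.000 0.119 0.0; -1.93 0.79 0.22 0.000 -0.000 0.119 0.0; -1.82 1.02 0.22 0.000 -0.000 0.119 0.0; -1.69 1.23 0.22 0.000 -0.000 0.119 0.0; -1.53 1.42 0.22 0.000 -0.000 0.119 0.0; -1.35 1.59 0.22 0.000 -0.000 0.119 0.0; -1.15 1.74 0.22 0.000 -0.000 0.119 0.0; -0.94 1.86 0.22 0.000 -0.000 0.119 0.0
```

Request:
{"name": "jog_arm", "arguments": {
  "increments": "-1.62 -1.32 0.21 0 0 0.119 0; -1.76 -1.11 0.21 0 0 0.119 0; -1.88 -0.90 0.21 0 0 0.119 0; -1.98 -0.67 0.22 0 0 0.119 0; -2.04 -0.43 0.22 0 0 0.119 0; -2.08 -0.18 0.22 0 0 0.119 0; -2.09 0.07 0.22 0 0 0.119 0; -2.06 0.31 0.22 0 0 0.119 0"
}}

```text
clock: 7.5
eef_pos: [566.5, -43.6, 162.3]
tcp_rot: [3.141, -0.001, 0.775]
contact_force: [-0.4, -0.9, -0.3]
opening: 0.496
```

Request:
{"name": "jog_arm", "arguments": {
  "increments": "-2.01 0.56 0.22 0 0 0.119 0; -1.93 0.79 0.22 0 0 0.119 0; -1.82 1.02 0.22 0 0 0.119 0; -1.69 1.23 0.22 0 0 0.119 0; -1.53 1.42 0.22 0 0 0.119 0; -1.35 1.59 0.22 0 0 0.119 0; -1.15 1.74 0.22 0 0 0.119 0; -0.94 1.86 0.22 0 0 0.119 0"
}}

```text
clock: 8.3
eef_pos: [483.7, -188.6, 144.6]
tcp_rot: [3.141, -0.001, -0.177]
contact_force: [0.6, 0.0, -0.5]
opening: 0.505
```

```bash
python3 - <<'E'
from h import *
s=r.sense();print(s["clock"],s["eef_pos"],s["tcp_rot"],s["contact_force"],s["opening"]*85,s["qpos"])
plan([((486,-187.2,75),-.175,6),((486,-187.2,60),-.175,2)],0.0)
im=r.grab_frame("side");print(proj("side",[s["eef_pos"]]))
x,y,w,h=250,220,110,90
cv2.imwrite("pics/side4.png",cv2.resize(im[y:y+h,x:x+w,::-1],None,fx=6,fy=6,interpolation=cv2.INTER_CUBIC))
E
```

```text
8.3 [ 483.72545867 -188.59564428  144.64126371] [ 3.14125968e+00 -1.43497808e-03 -1.77021196e-01] [ 0.55806208  0.02614903 -0.50600334] 42.886582836490774 [-3.74612826e-01  2.94741180e-01  1.93883068e+00 -5.68989890e-05
  9.06548367e-01  1.37323998e+00]
0.03 -0.03 1.16 0.000 -0.000 -0.000 0.0; 0.03 -0.03 1.16 0.000 -0.000 -0.000 0.0; 0.03 -0.03 1.16 0.000 -0.000 -0.000 0.0; 0.03 -0.03 1.16 0.000 -0.000 -0.000 0.0; 0.03 -0.03 1.16 0.000 -0.000 -0.000 0.0; 0.03 -0.03 1.16 0.000 -0.000 -0.000 0.0; 0.00 -0.00 0.75 0.000 0.000 0.000 0.0; 0.00 -0.00 0.75 0.000 0.000 0.000 0.0

[[288.37104953 263.55884663]]
```

View pics/side4.png

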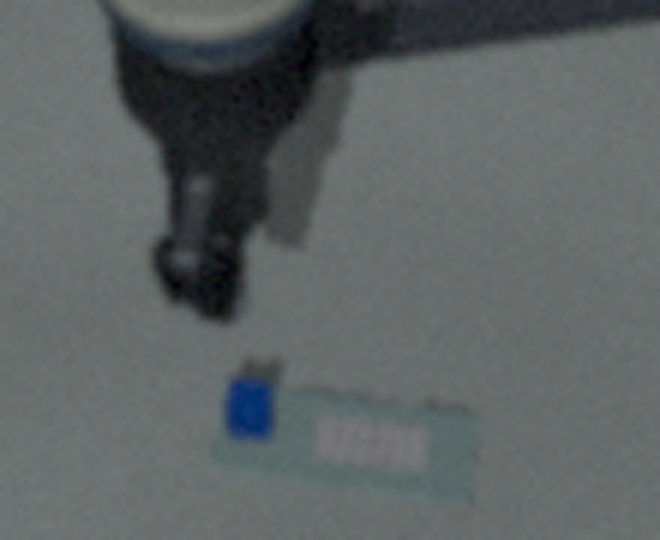

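Request:
{"name": "jog_arm", "arguments": {
  "increments": "0.06 -0.03 2 0 0 0 -0.35; 0.06 -0.03 2 0 0 0 -0.35; 0.06 -0.03 2 0 0 0 -0.35; 0.05 -0.05 2 0 0 0 -0.35; 0 0 1.5 0 0 0 -0.35; 0 0 0.7 0 0 0 -0.35; 0 0 0 0 0 0 -0.35; 0 0 0 0 0 0 -0.35",
  "squeeze": 20
}}

```text
clock: 9.15
eef_pos: [486.9, -186.9, 42.4]
tcp_rot: [3.141, -0.001, -0.172]
contact_force: [-0.5, 0.7, 0.6]
opening: 0.323
```

```bash
python3 - <<'E'
from h import *
s=r.sense();print(s["clock"],s["eef_pos"],s["tcp_rot"],s["contact_force"],s["opening"]*85)
plan([((486,-187.2,15),-.175,8)],-.35)
im=r.grab_frame("side");print(proj("side",[s["eef_pos"]]))
x,y,w,h=250,230,90,80
cv2.imwrite("pics/side5.png",cv2.resize(im[y:y+h,x:x+w,::-1],None,fx=7,fy=7,interpolation=cv2.INTER_CUBIC))
E
```

```text
9.15 [ 486.85037744 -186.88391992   42.39129464] [ 3.14139503e+00 -1.00691750e-03 -1.71882450e-01] [-0.46162434  0.74578305  0.57204002] 27.451931507891718
-0.01 0.01 0.34 0.000 -0.000 0.000 -0.35; -0.01 0.01 0.34 0.000 -0.000 0.000 -0.35; -0.01 0.01 0.34 0.000 -0.000 0.000 -0.35; -0.01 0.01 0.34 0.000 -0.000 0.000 -0.35; -0.01 0.01 0.34 0.000 -0.000 0.000 -0.35; -0.01 0.01 0.34 0.000 -0.000 0.000 -0.35; -0.01 0.01 0.34 0.000 -0.000 0.000 -0.35; -0.01 0.01 0.34 0.000 -0.000 0.000 -0.35

[[291.15024145 283.95062139]]
```

View pics/side5.png

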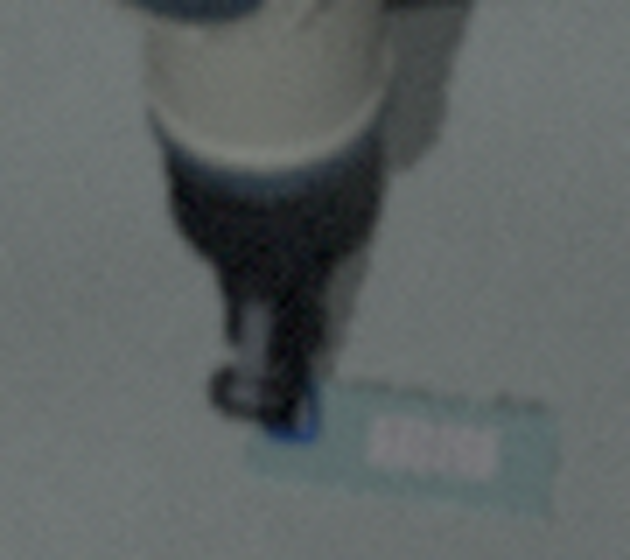

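Request:
{"name": "jog_arm", "arguments": {
  "increments": "0 0.01 0.6 0 0 0 -0.35; 0 0.01 0.6 0 0 0 -0.35; 0 0 0.6 0 0 0 -0.35; 0 0 0.5 0 0 0 -0.35; 0 0 0.3 0 0 0 -0.35; 0 0 0.2 0 0 0 -0.35; 0 0 0 0 0 0 -0.35; 0 0 0 0 0 0 -0.35"
}}

```text
clock: 10.0
eef_pos: [486.3, -187.0, 13.6]
tcp_rot: [3.142, -0.0, -0.172]
contact_force: [0.0, -0.7, -0.2]
opening: 0.326
```

Request:
{"name": "jog_arm", "arguments": {
  "increments": "0 0 0 0 0 0 -0.5; 0 0 0 0 0 0 -0.6; 0 0 0 0 0 0 -0.7; 0 0 0 0 0 0 -0.8; 0 0 0 0 0 0 -1; 0 0 0 0 0 0 -1; 0 0 0 0 0 0 -1; 0 0 0 0 0 0 -1"
}}

```text
clock: 10.8
eef_pos: [486.4, -187.0, 13.8]
tcp_rot: [3.142, -0.0, -0.172]
contact_force: [-0.5, 0.2, 6.0]
opening: 0.158
```

Request:
{"name": "jog_arm", "arguments": {
  "increments": "0 0 -0.3 0 0 0 -1; 0 0 -0.7 0 0 0 -1; 0 0 -1.5 0 0 0 -1; 0 0 -2 0 0 0 -1; 0 0 -2 0 0 0 -1; 0 0 -1 0 0 0 -1; 0 0 -0.5 0 0 0 -1; 0 0 0 0 0 0 -1",
  "squeeze": 30
}}

```text
clock: 11.6
eef_pos: [486.4, -187.0, 93.9]
tcp_rot: [3.141, -0.001, -0.172]
contact_force: [-0.4, 0.6, -1.1]
opening: 0.157
```

```bash
python3 - <<'E'
from h import *
s=r.sense();print(s["clock"],s["eef_pos"],s["tcp_rot"],s["contact_force"],s["wrist_torque"],s["opening"]*85)
im=r.grab_frame("side")
x,y,w,h=240,220,110,90
cv2.imwrite("pics/side6.png",cv2.resize(im[y:y+h,x:x+w,::-1],None,fx=6,fy=6,interpolation=cv2.INTER_CUBIC))
p=S(-168);print(p)
plan([((p[0],p[1],85),.161,16)],-1)
E
```

```text
11.6 [ 486.35886087 -187.00893274   93.92708792] [ 3.14142457e+00 -7.09952101e-04 -1.72206410e-01] [-0.36172568  0.56661886 -1.08373683] [ 0.05136257 -0.00084897 -0.01909773] 13.349014787762693
[420.17266477  66.76870052   0.        ]
-0.68 -1.49 0.05 -0.000 0.000 -0.021 -1; -0.65 -1.51 0.05 -0.000 0.000 -0.021 -1; -0.61 -1.52 0.05 -0.000 0.000 -0.021 -1; -0.58 -1.53 0.05 -0.000 0.000 -0.021 -1; -0.55 -1.54 0.05 -0.000 0.000 -0.021 -1; -0.52 -1.55 0.05 -0.000 0.000 -0.021 -1; -0.49 -1.56 0.05 -0.000 0.000 -0.021 -1; -0.45 -1.57 0.05 -0.000 0.000 -0.021 -1

-0.42 -1.58 0.05 -0.000 0.000 -0.021 -1; -0.39 -1.59 0.05 -0.000 0.000 -0.021 -1; -0.35 -1.60 0.05 -0.000 0.000 -0.021 -1; -0.32 -1.61 0.05 -0.000 0.000 -0.021 -1; -0.29 -1.61 0.05 -0.000 0.000 -0.021 -1; -0.25 -1.62 0.05 -0.000 0.000 -0.021 -1; -0.22 -1.62 0.05 -0.000 0.000 -0.021 -1; -0.19 -1.63 0.05 -0.000 0.000 -0.021 -1
```

View pics/side6.png

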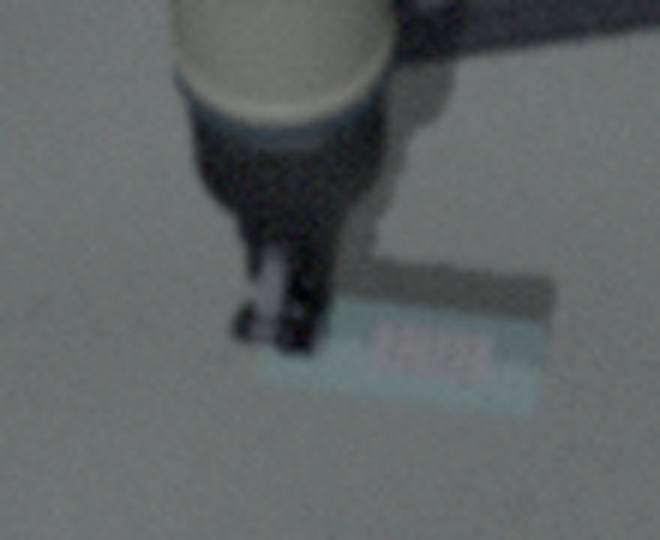

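Request:
{"name": "jog_arm", "arguments": {
  "increments": "-0.68 -1.49 0.05 0 0 -0.021 -1; -0.65 -1.51 0.05 0 0 -0.021 -1; -0.61 -1.52 0.05 0 0 -0.021 -1; -0.58 -1.53 0.05 0 0 -0.021 -1; -0.55 -1.54 0.05 0 0 -0.021 -1; -0.52 -1.55 0.05 0 0 -0.021 -1; -0.49 -1.56 0.05 0 0 -0.021 -1; -0.45 -1.57 0.05 0 0 -0.021 -1"
}}

```text
clock: 12.45
eef_pos: [452.6, -58.6, 89.6]
tcp_rot: [-3.142, 0.0, -0.002]
contact_force: [0.9, 1.1, -0.5]
opening: 0.158
```

Request:
{"name": "jog_arm", "arguments": {
  "increments": "-0.42 -1.58 0.05 0 0 -0.021 -1; -0.39 -1.59 0.05 0 0 -0.021 -1; -0.35 -1.60 0.05 0 0 -0.021 -1; -0.32 -1.61 0.05 0 0 -0.021 -1; -0.29 -1.61 0.05 0 0 -0.021 -1; -0.25 -1.62 0.05 0 0 -0.021 -1; -0.22 -1.62 0.05 0 0 -0.021 -1; -0.19 -1.63 0.05 0 0 -0.021 -1"
}}

```text
clock: 13.25
eef_pos: [419.3, 67.9, 85.6]
tcp_rot: [-3.142, -0.0, 0.166]
contact_force: [0.5, 0.1, -0.0]
opening: 0.155
```

```bash
python3 - <<'E'
from h import *
s=r.sense();print(s["clock"],s["eef_pos"],s["tcp_rot"],s["contact_force"],s["wrist_torque"],s["opening"]*85)
for n,(x,y,w,h,k) in dict(side=(220,140,160,120,5),top=(270,130,110,120,5)).items():
    im=r.grab_frame(n)
    cv2.imwrite(f"pics/{n}7.png",cv2.resize(im[y:y+h,x:x+w,::-1],None,fx=k,fy=k,interpolation=cv2.INTER_CUBIC))
p=S(-166)
plan([((p[0],p[1],40),.161,8)],-1)
E
```

```text
13.25 [419.28356597  67.91356097  85.60186602] [-3.14157395e+00 -1.13143454e-04  1.66161783e-01] [ 0.48677709  0.0570029  -0.00402915] [0.00096085 0.0259173  0.00148311] 13.213577573368148
0.04 0.02 0.57 -0.000 0.000 0.001 -1; 0.04 0.02 0.57 -0.000 0.000 0.001 -1; 0.04 0.02 0.57 -0.000 0.000 0.001 -1; 0.04 0.02 0.57 -0.000 0.000 0.001 -1; 0.04 0.02 0.57 -0.000 0.000 0.001 -1; 0.04 0.02 0.57 -0.000 0.000 0.001 -1; 0.04 0.02 0.57 -0.000 0.000 0.001 -1; 0.04 0.02 0.57 -0.000 0.000 0.001 -1
```

View pics/side7.png

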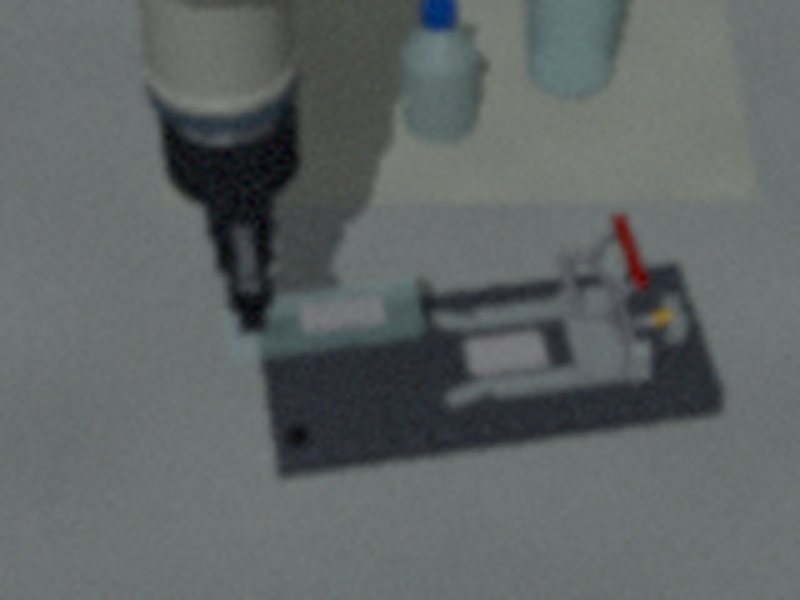

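View pics/top7.png

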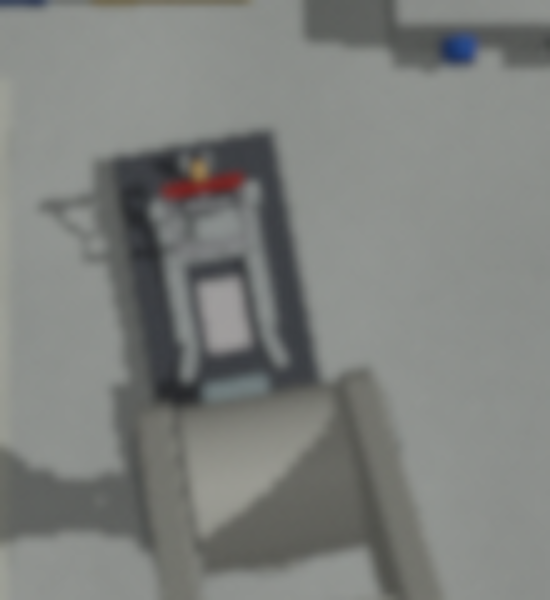

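Request:
{"name": "jog_arm", "arguments": {
  "increments": "0.04 0.02 1.0 0 0 0.001 -1; 0.04 0.02 1.0 0 0 0.001 -1; 0.04 0.02 1.0 0 0 0.001 -1; 0.04 0.02 0.8 0 0 0.001 -1; 0.04 0.02 0.5 0 0 0.001 -1; 0.04 0.02 0.3 0 0 0 -1; 0.03 0.02 0.15 0 0 0 -1; 0 0 0 0 0 0 -1"
}}

```text
clock: 14.15
eef_pos: [423.0, 65.5, 38.0]
tcp_rot: [3.142, 0.0, 0.159]
contact_force: [0.8, -0.1, -0.2]
opening: 0.159
```

```bash
python3 - <<'E'
from h import *
s=r.sense();print(s["clock"],s["eef_pos"],s["tcp_rot"],s["contact_force"],s["wrist_torque"],S(-166))
for n,(x,y,w,h,k) in dict(side=(250,170,125,80,6),top=(270,130,110,120,5)).items():
    im=r.grab_frame(n)
    cv2.imwrite(f"pics/{n}8.png",cv2.resize(im[y:y+h,x:x+w,::-1],None,fx=k,fy=k,interpolation=cv2.INTER_CUBIC))
E
```

```text
14.15 [422.97547021  65.53512793  38.01093022] [3.14158451e+00 5.58891538e-05 1.58738069e-01] [ 0.77140328 -0.0544027  -0.21243815] [ 0.04931669  0.02354896 -0.01589045] [422.14679972  67.08931122   0.        ]
```

View pics/side8.png

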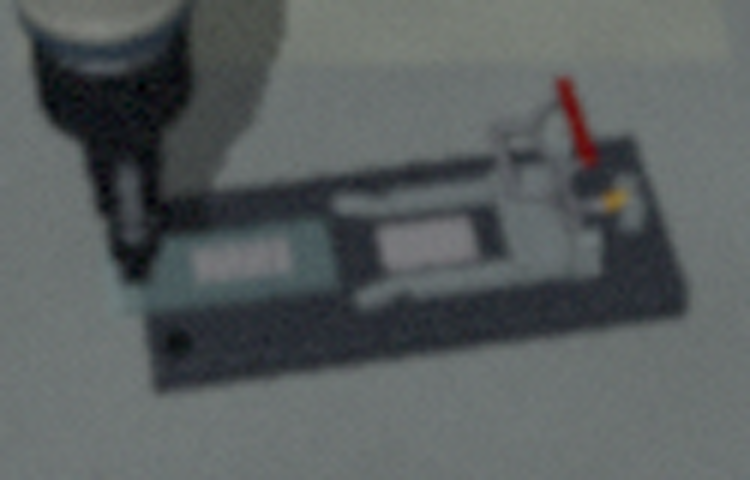

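View pics/top8.png

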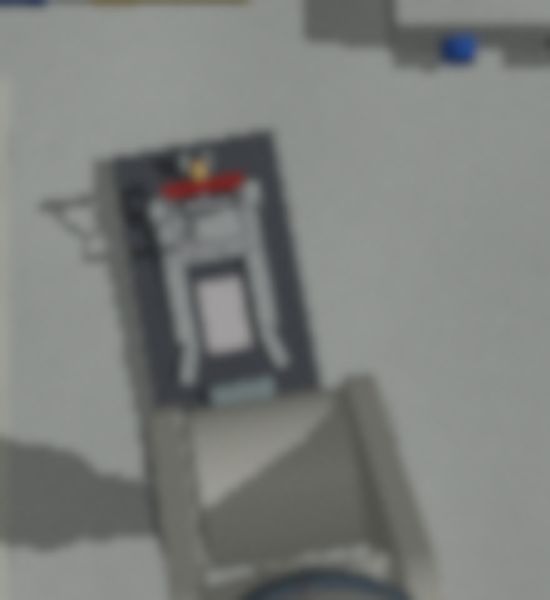

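Request:
{"name": "jog_arm", "arguments": {
  "increments": "0 -0.1 0.1 0 0 -0.001 -1; 0 -0.09 0.1 0 0 -0.001 -1; 0 0 0.1 0 0 0 -1; 0 0 0.03 0 0 0 -1; 0 0 0.02 0 0 0 -1; 0 0 0.02 0 0 0 -1; 0 0 0 0 0 0 -1; 0 0 0 0 0 0 -1"
}}

```text
clock: 15.05
eef_pos: [422.6, 67.5, 34.4]
tcp_rot: [3.142, -0.0, 0.161]
contact_force: [-0.0, -0.5, -1.1]
opening: 0.154
```

Request:
{"name": "jog_arm", "arguments": {
  "increments": "0 0 0.02 0 0 0 -1; 0 0 0.02 0 0 0 -1; 0 0 0.02 0 0 0 -1; 0 0 0 0 0 0 -1; 0 0 0 0 0 0 -1; 0 0 0 0 0 0 -1; 0 0 0 0 0 0 -1; 0 0 0 0 0 0 -1"
}}

```text
clock: 15.85
eef_pos: [422.6, 67.5, 33.8]
tcp_rot: [-3.142, -0.0, 0.161]
contact_force: [-1.7, 0.4, 3.1]
opening: 0.155
```

Request:
{"name": "jog_arm", "arguments": {
  "increments": "0 0 -0.05 0 0 0 -1; 0.3 0 0 0 0 0 -1; 0.4 0 0 0 0 0 -1; 0.4 0 0 0 0 0 -1; 0.4 0 0 0 0 0 -1; 0.4 0 0 0 0 0 -1; 0.3 0 0 0 0 0 -1; 0 0 0 0 0 0 -1"
}}

```text
clock: 16.65
eef_pos: [444.9, 71.1, 34.3]
tcp_rot: [-3.142, -0.001, 0.161]
contact_force: [0.7, 0.2, -0.3]
opening: 0.156
```

```bash
cat >> h.py <<'E'
def stg():
    s=r.sense();p=s["eef_pos"]-[ST[0],ST[1],0];R=Ro.from_euler("z",-ST[2]);f=R.apply(s["contact_force"])
    print("t",s["clock"],"stage pos",R.apply(p).round(2),"yaw",(s["tcp_rot"][2]-ST[2]).round(4),"F",f.round(2),"M",R.apply(s["wrist_torque"]).round(3))
E
python3 - <<'E'
from h import *
stg()
im=r.grab_frame("top");cv2.imwrite("pics/top9.png",cv2.resize(im[150:230,290:350,::-1],None,fx=7,fy=7,interpolation=cv2.INTER_CUBIC))
stg()
E
```

```text
t 16.65 stage pos [-142.87    0.3    34.31] yaw -0.0002 F [ 0.77  0.12 -0.29] M [0.026 0.022 0.044]
t 16.7 stage pos [-143.33    0.28   34.25] yaw -0.0002 F [-0.15 -0.41 -0.58] M [-0.021  0.051 -0.019]
```

View pics/top9.png

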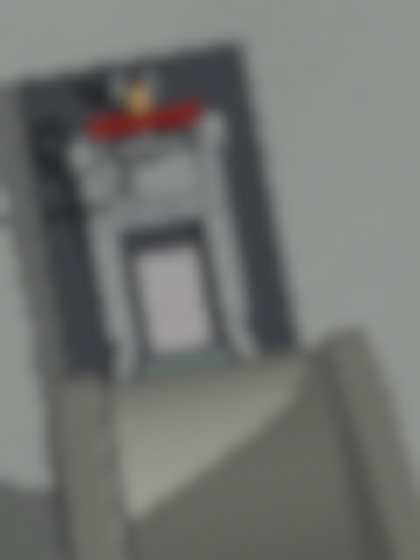

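Request:
{"name": "jog_arm", "arguments": {
  "increments": "0.15 0 0 0 0 0 -1; 0.2 0 0 0 0 0 -1; 0.2 0 0 0 0 0 -1; 0.2 0 0 0 0 0 -1; 0.2 0 0 0 0 0 -1; 0.2 0 0 0 0 0 -1; 0.1 0 0 0 0 0 -1; 0 0 0 0 0 0 -1"
}}

```text
clock: 17.5
eef_pos: [456.8, 73.0, 34.3]
tcp_rot: [-3.142, -0.0, 0.161]
contact_force: [-0.0, 0.8, -0.8]
opening: 0.155
```

```bash
python3 -c "
from h import *
stg()"
```

```text
t 17.5 stage pos [-130.84    0.3    34.27] yaw -0.0002 F [ 0.08  0.81 -0.78] M [-0.063  0.056  0.005]
```

Request:
{"name": "jog_arm", "arguments": {
  "increments": "0.1 0 0 0 0 0 -1; 0.15 0 0 0 0 0 -1; 0.15 0 0 0 0 0 -1; 0.15 0 0 0 0 0 -1; 0.15 0 0 0 0 0 -1; 0.15 0 0 0 0 0 -1; 0.1 0 0 0 0 0 -1; 0 0 0 0 0 0 -1"
}}

```text
clock: 18.3
eef_pos: [466.2, 74.6, 34.3]
tcp_rot: [-3.142, -0.0, 0.161]
contact_force: [-0.0, 0.3, -1.3]
opening: 0.159
```

```bash
python3 -c "
from h import *
stg()"
```

```text
t 18.3 stage pos [-121.31    0.3    34.28] yaw -0.0002 F [ 0.03  0.28 -1.35] M [ 0.064 -0.005  0.048]
```

Request:
{"name": "jog_arm", "arguments": {
  "increments": "0.15 0 0 0 0 0 -1; 0.3 0 0 0 0 0 -1; 0.3 0 0 0 0 0 -1; 0.3 0 0 0 0 0 -1; 0.3 0 0 0 0 0 -1; 0.3 0 0 0 0 0 -1; 0.15 0 0 0 0 0 -1; 0 0 0 0 0 0 -1"
}}

```text
clock: 19.1
eef_pos: [484.2, 77.5, 34.3]
tcp_rot: [-3.142, -0.0, 0.161]
contact_force: [-0.3, -0.4, -1.3]
opening: 0.161
```

```bash
python3 -c "
from h import *
stg()"
```

```text
t 19.1 stage pos [-103.07    0.32   34.31] yaw -0.0001 F [-0.38 -0.39 -1.28] M [ 0.163 -0.029 -0.001]
```

Request:
{"name": "jog_arm", "arguments": {
  "increments": "0.15 0 0 0 0 0 -1; 0.3 0 0 0 0 0 -1; 0.3 0 0 0 0 0 -1; 0.3 0 0 0 0 0 -1; 0.3 0 0 0 0 0 -1; 0.3 0 0 0 0 0 -1; 0.15 0 0 0 0 0 -1; 0 0 0 0 0 0 -1"
}}

```text
clock: 19.9
eef_pos: [502.0, 80.4, 34.3]
tcp_rot: [-3.142, -0.001, 0.161]
contact_force: [0.5, 1.9, -2.2]
opening: 0.154
```

```bash
python3 -c "
from h import *
stg()
im=r.grab_frame('side');cv2.imwrite('pics/side10.png',cv2.resize(im[160:240,270:370,::-1],None,fx=7,fy=7,interpolation=cv2.INTER_CUBIC))
stg()"
```

```text
t 19.9 stage pos [-85.05   0.31  34.31] yaw -0.0001 F [ 0.77  1.83 -2.23] M [ 0.242 -0.024  0.081]
t 19.95 stage pos [-85.11   0.29  34.31] yaw -0.0002 F [ 0.7   0.67 -0.64] M [ 0.251 -0.091  0.099]
```

View pics/side10.png

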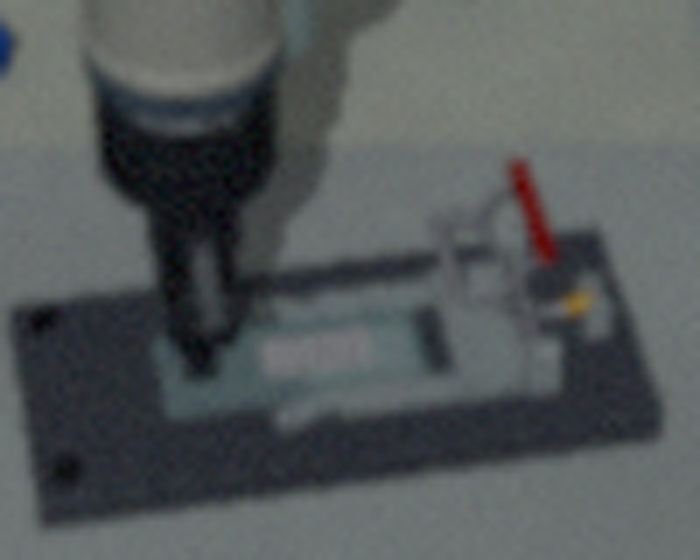

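Request:
{"name": "jog_arm", "arguments": {
  "increments": "0 -0.04 0 0 0 0 -1; 0 0 0 0 0 0 -1; 0.15 0 0 0 0 0 -1; 0.15 0 0 0 0 0 -1; 0.15 0 0 0 0 0 -1; 0.15 0 0 0 0 0 -1; 0.1 0 0 0 0 0 -1; 0 0 0 0 0 0 -1"
}}

```text
clock: 20.75
eef_pos: [508.6, 81.8, 34.3]
tcp_rot: [-3.142, -0.0, 0.161]
contact_force: [-0.6, 0.9, -0.9]
opening: 0.16
```

```bash
python3 -c "
from h import *
stg()"
```

```text
t 20.75 stage pos [-78.28   0.67  34.26] yaw -0.0002 F [-0.41  1.   -0.88] M [-0.04  -0.011 -0.004]
```

Request:
{"name": "jog_arm", "arguments": {
  "increments": "0.1 0 0 0 0 0 -1; 0.15 0 0 0 0 0 -1; 0.15 0 0 0 0 0 -1; 0.15 0 0 0 0 0 -1; 0.15 0 0 0 0 0 -1; 0.1 0 0 0 0 0 -1; 0 0 0 0 0 0 -1; 0 0 0 0 0 0 -1"
}}

```text
clock: 21.55
eef_pos: [516.4, 83.1, 34.3]
tcp_rot: [-3.142, -0.0, 0.161]
contact_force: [-0.9, 0.4, -0.7]
opening: 0.155
```

```bash
python3 -c "
from h import *
stg()"
```

```text
t 21.55 stage pos [-70.44   0.68  34.3 ] yaw -0.0002 F [-0.81  0.59 -0.67] M [-0.016 -0.025  0.012]
```

Request:
{"name": "jog_arm", "arguments": {
  "increments": "0.02 0 0 0 0 0 -1; 0.02 0 0 0 0 0 -1; 0.02 0 0 0 0 0 -1; 0.01 0 0 0 0 0 -1; 0.01 0 0 0 0 0 -1; 0.01 0 0 0 0 0 -1; 0.01 0 0 0 0 0 -1; 0 0 0 0 0 0 -1"
}}

```text
clock: 22.35
eef_pos: [517.3, 83.2, 34.3]
tcp_rot: [-3.142, -0.0, 0.161]
contact_force: [-0.5, 0.2, -1.2]
opening: 0.152
```

Request:
{"name": "jog_arm", "arguments": {
  "increments": "0.01 0 0 0 0 0 -1; 0.01 0 0 0 0 0 -1; 0.01 0 0 0 0 0 -1; 0.01 0 0 0 0 0 -1; 0.01 0 0 0 0 0 -1; 0.01 0 0 0 0 0 -1; 0 0 0 0 0 0 -1; 0 0 0 0 0 0 -1"
}}

```text
clock: 23.15
eef_pos: [517.9, 83.3, 34.3]
tcp_rot: [-3.142, -0.0, 0.161]
contact_force: [-0.4, -0.1, -1.1]
opening: 0.156
```

Request:
{"name": "jog_arm", "arguments": {
  "increments": "0.01 0 0 0 0 0 -1; 0.01 0 0 0 0 0 -1; 0.01 0 0 0 0 0 -1; 0.01 0 0 0 0 0 -1; 0.01 0 0 0 0 0 -1; 0.01 0 0 0 0 0 -1; 0 0 0 0 0 0 -1; 0 0 0 0 0 0 -1"
}}

```text
clock: 23.95
eef_pos: [518.5, 83.4, 34.3]
tcp_rot: [-3.142, -0.0, 0.161]
contact_force: [0.6, 0.5, -0.7]
opening: 0.158
```

Request:
{"name": "jog_arm", "arguments": {
  "increments": "0.01 0 0 0 0 0 -1; 0.01 0 0 0 0 0 -1; 0.01 0 0 0 0 0 -1; 0.01 0 0 0 0 0 -1; 0.01 0 0 0 0 0 -1; 0.01 0 0 0 0 0 -1; 0.01 0 0 0 0 0 -1; 0 0 0 0 0 0 -1"
}}

```text
clock: 24.75
eef_pos: [519.2, 83.5, 34.3]
tcp_rot: [-3.142, 0.0, 0.161]
contact_force: [-0.6, -0.1, -1.6]
opening: 0.156
```

```bash
python3 -c "
from h import *
stg()"
```

```text
t 24.75 stage pos [-67.59   0.67  34.27] yaw -0.0002 F [-0.63  0.03 -1.62] M [0.038 0.039 0.01 ]
```

Request:
{"name": "jog_arm", "arguments": {
  "increments": "0.01 0 0 0 0 0 -1; 0.01 0 0 0 0 0 -1; 0.01 0 0 0 0 0 -1; 0.01 0 0 0 0 0 -1; 0.01 0 0 0 0 0 -1; 0.01 0 0 0 0 0 -1; 0.01 0 0 0 0 0 -1; 0 0 0 0 0 0 -1"
}}

```text
clock: 25.55
eef_pos: [519.9, 83.6, 34.3]
tcp_rot: [3.142, -0.0, 0.161]
contact_force: [-0.1, 0.9, -0.1]
opening: 0.154
```

Request:
{"name": "jog_arm", "arguments": {
  "increments": "0.01 0 0 0 0 0 -1; 0.01 0 0 0 0 0 -1; 0.01 0 0 0 0 0 -1; 0.01 0 0 0 0 0 -1; 0.01 0 0 0 0 0 -1; 0.01 0 0 0 0 0 -1; 0.01 0 0 0 0 0 -1; 0 0 0 0 0 0 -1"
}}

```text
clock: 26.35
eef_pos: [520.6, 83.8, 34.3]
tcp_rot: [-3.142, -0.0, 0.161]
contact_force: [-0.2, 0.5, -0.5]
opening: 0.159
```

Request:
{"name": "jog_arm", "arguments": {
  "increments": "0.01 0 0 0 0 0 -1; 0.01 0 0 0 0 0 -1; 0.01 0 0 0 0 0 -1; 0.01 0 0 0 0 0 -1; 0.01 0 0 0 0 0 -1; 0.01 0 0 0 0 0 -1; 0.01 0 0 0 0 0 -1; 0 0 0 0 0 0 -1"
}}

```text
clock: 27.15
eef_pos: [521.3, 83.9, 34.3]
tcp_rot: [-3.142, -0.0, 0.161]
contact_force: [-0.4, -0.1, -1.9]
opening: 0.155
```

Request:
{"name": "jog_arm", "arguments": {
  "increments": "0.01 0 0 0 0 0 -1; 0.01 0 0 0 0 0 -1; 0.01 0 0 0 0 0 -1; 0.01 0 0 0 0 0 -1; 0.01 0 0 0 0 0 -1; 0.01 0 0 0 0 0 -1; 0.01 0 0 0 0 0 -1; 0 0 0 0 0 0 -1"
}}

```text
clock: 27.95
eef_pos: [521.9, 84.0, 34.3]
tcp_rot: [-3.142, 0.0, 0.161]
contact_force: [-0.2, -0.1, -0.4]
opening: 0.154
```

Request:
{"name": "jog_arm", "arguments": {
  "increments": "0.01 0 0 0 0 0 -1; 0.01 0 0 0 0 0 -1; 0.01 0 0 0 0 0 -1; 0.01 0 0 0 0 0 -1; 0.01 0 0 0 0 0 -1; 0.01 0 0 0 0 0 -1; 0.01 0 0 0 0 0 -1; 0 0 0 0 0 0 -1"
}}

```text
clock: 28.75
eef_pos: [522.6, 84.1, 34.3]
tcp_rot: [3.142, 0.0, 0.161]
contact_force: [0.7, 0.1, -0.7]
opening: 0.16
```

Request:
{"name": "jog_arm", "arguments": {
  "increments": "0.01 0 0 0 0 0 -1; 0.01 0 0 0 0 0 -1; 0.01 0 0 0 0 0 -1; 0.01 0 0 0 0 0 -1; 0.01 0 0 0 0 0 -1; 0.01 0 0 0 0 0 -1; 0.01 0 0 0 0 0 -1; 0 0 0 0 0 0 -1"
}}

```text
clock: 29.55
eef_pos: [523.3, 84.2, 34.3]
tcp_rot: [3.142, 0.0, 0.161]
contact_force: [0.1, -0.1, -0.5]
opening: 0.155
```

Request:
{"name": "jog_arm", "arguments": {
  "increments": "0.01 0 0 0 0 0 -1; 0.01 0 0 0 0 0 -1; 0.01 0 0 0 0 0 -1; 0.01 0 0 0 0 0 -1; 0.01 0 0 0 0 0 -1; 0.01 0 0 0 0 0 -1; 0.01 0 0 0 0 0 -1; 0 0 0 0 0 0 -1"
}}

```text
clock: 30.35
eef_pos: [524.0, 84.3, 34.3]
tcp_rot: [-3.142, 0.0, 0.161]
contact_force: [-0.5, -0.1, -1.4]
opening: 0.158
```

Request:
{"name": "jog_arm", "arguments": {
  "increments": "0.01 0 0 0 0 0 -1; 0.01 0 0 0 0 0 -1; 0.01 0 0 0 0 0 -1; 0.01 0 0 0 0 0 -1; 0.01 0 0 0 0 0 -1; 0.01 0 0 0 0 0 -1; 0.01 0 0 0 0 0 -1; 0 0 0 0 0 0 -1"
}}

```text
clock: 31.15
eef_pos: [524.7, 84.4, 34.3]
tcp_rot: [3.142, -0.0, 0.161]
contact_force: [0.0, 0.5, 0.2]
opening: 0.157
```

Request:
{"name": "jog_arm", "arguments": {
  "increments": "0.01 0 0 0 0 0 -1; 0.01 0 0 0 0 0 -1; 0.01 0 0 0 0 0 -1; 0.01 0 0 0 0 0 -1; 0.01 0 0 0 0 0 -1; 0.01 0 0 0 0 0 -1; 0.01 0 0 0 0 0 -1; 0 0 0 0 0 0 -1"
}}

```text
clock: 31.95
eef_pos: [525.4, 84.5, 34.3]
tcp_rot: [3.142, -0.0, 0.161]
contact_force: [-0.8, 0.3, -1.3]
opening: 0.157
```

Request:
{"name": "jog_arm", "arguments": {
  "increments": "0.01 0 0 0 0 0 -1; 0.01 0 0 0 0 0 -1; 0.01 0 0 0 0 0 -1; 0.01 0 0 0 0 0 -1; 0.01 0 0 0 0 0 -1; 0.01 0 0 0 0 0 -1; 0.01 0 0 0 0 0 -1; 0 0 0 0 0 0 -1"
}}

```text
clock: 32.75
eef_pos: [526.1, 84.6, 34.3]
tcp_rot: [3.142, 0.0, 0.161]
contact_force: [-0.8, 0.7, -1.1]
opening: 0.159
```

Request:
{"name": "jog_arm", "arguments": {
  "increments": "0.01 0 0 0 0 0 -1; 0.01 0 0 0 0 0 -1; 0.01 0 0 0 0 0 -1; 0.01 0 0 0 0 0 -1; 0.01 0 0 0 0 0 -1; 0.01 0 0 0 0 0 -1; 0.01 0 0 0 0 0 -1; 0 0 0 0 0 0 -1"
}}

```text
clock: 33.55
eef_pos: [526.8, 84.8, 34.3]
tcp_rot: [-3.142, -0.0, 0.161]
contact_force: [-0.0, 0.2, -0.9]
opening: 0.153
```

Request:
{"name": "jog_arm", "arguments": {
  "increments": "0.01 0 0 0 0 0 -1; 0.01 0 0 0 0 0 -1; 0.01 0 0 0 0 0 -1; 0.01 0 0 0 0 0 -1; 0.01 0 0 0 0 0 -1; 0.01 0 0 0 0 0 -1; 0.01 0 0 0 0 0 -1; 0 0 0 0 0 0 -1"
}}

```text
clock: 34.35
eef_pos: [527.5, 84.9, 34.3]
tcp_rot: [3.142, 0.0, 0.161]
contact_force: [0.1, -0.2, -0.1]
opening: 0.162
```

Request:
{"name": "jog_arm", "arguments": {
  "increments": "0.01 0 0 0 0 0 -1; 0.01 0 0 0 0 0 -1; 0.01 0 0 0 0 0 -1; 0.01 0 0 0 0 0 -1; 0.01 0 0 0 0 0 -1; 0.01 0 0 0 0 0 -1; 0.01 0 0 0 0 0 -1; 0 0 0 0 0 0 -1"
}}

```text
clock: 35.15
eef_pos: [528.1, 85.0, 34.3]
tcp_rot: [-3.142, 0.0, 0.161]
contact_force: [0.6, 0.3, -1.0]
opening: 0.154
```

Request:
{"name": "jog_arm", "arguments": {
  "increments": "0.01 0 0 0 0 0 -1; 0.01 0 0 0 0 0 -1; 0.01 0 0 0 0 0 -1; 0.01 0 0 0 0 0 -1; 0.01 0 0 0 0 0 -1; 0.01 0 0 0 0 0 -1; 0.01 0 0 0 0 0 -1; 0 0 0 0 0 0 -1"
}}

```text
clock: 35.95
eef_pos: [528.7, 85.1, 34.3]
tcp_rot: [3.142, 0.0, 0.161]
contact_force: [-1.1, 0.5, 0.0]
opening: 0.154
```

Request:
{"name": "jog_arm", "arguments": {
  "increments": "0.01 0 0 0 0 0 -1; 0.01 0 0 0 0 0 -1; 0.01 0 0 0 0 0 -1; 0.01 0 0 0 0 0 -1; 0 0 0 0 0 0 -1; 0 0 0 0 0 0 -1; 0 0 0 0 0 0 -1; 0 0 0 0 0 0 -1"
}}

```text
clock: 36.75
eef_pos: [528.7, 85.1, 34.2]
tcp_rot: [3.142, 0.001, 0.161]
contact_force: [-4.7, 0.4, 0.5]
opening: 0.159
```

```bash
python3 -c "
from h import *
stg()"
```

```text
t 36.75 stage pos [-57.95   0.66  34.16] yaw -0.0002 F [-4.59  1.16  0.46] M [0.04  0.781 0.074]
```

Request:
{"name": "jog_arm", "arguments": {
  "increments": "-0.02 0 0 0 0 0 -1; 0 0 0 0 0 0 -1; 0 0 0.02 0 0 0 -1; 0 0 0.02 0 0 0 -1; 0 0 0 0 0 0 -1; 0 0 0 0 0 0 -1; 0 0 0 0 0 0 -1; 0 0 0 0 0 0 -1"
}}

```text
clock: 37.55
eef_pos: [528.6, 85.1, 33.9]
tcp_rot: [-3.142, 0.001, 0.161]
contact_force: [-5.3, -0.7, 3.1]
opening: 0.159
```

```bash
python3 -c "
from h import *
stg()
im=r.grab_frame('side');cv2.imwrite('pics/side11.png',cv2.resize(im[160:240,270:370,::-1],None,fx=7,fy=7,interpolation=cv2.INTER_CUBIC))
stg()"
```

```text
t 37.55 stage pos [-58.02   0.68  33.88] yaw -0.0002 F [-5.35  0.11  3.15] M [0.045 0.866 0.034]
t 37.6 stage pos [-58.     0.68  33.89] yaw -0.0002 F [-6.16  0.06  3.77] M [0.089 0.887 0.057]
```

View pics/side11.png

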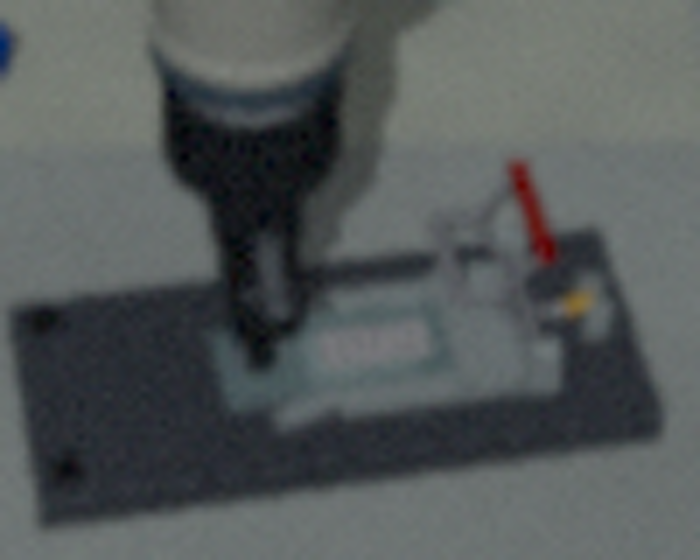

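Request:
{"name": "jog_arm", "arguments": {
  "increments": "-0.04 0 -0.01 0 0 0 -1; 0 0 0 0 0 0 -1; 0 0 0 0 0 0 -1; 0 0 0 0 0 0 -1; 0 0 0 0 0 0 -1; 0 0 0 0 0 0 -1; 0 0 0 0 0 0 -1; 0 0 0 0 0 0 -1"
}}

```text
clock: 38.4
eef_pos: [528.7, 85.1, 34.0]
tcp_rot: [-3.142, -0.0, 0.161]
contact_force: [-4.7, 0.1, 0.6]
opening: 0.155
```

```bash
python3 -c "
from h import *
stg()"
```

```text
t 38.4 stage pos [-57.95   0.68  33.99] yaw -0.0002 F [-4.6   0.83  0.56] M [0.042 0.599 0.054]
```

Request:
{"name": "jog_arm", "arguments": {
  "increments": "-0.03 0 0 0 0 0 -1; 0 0 0 0 0 0 -1; 0 0 0 0 0 0 -1; 0 0 0 0 0 0 -1; 0 0 0 0 0 0 -1; 0 0 0 0 0 0 -1; 0 0 0 0 0 0 -1; 0 0 0 0 0 0 -1"
}}

```text
clock: 39.2
eef_pos: [528.7, 85.1, 34.1]
tcp_rot: [3.142, -0.001, 0.161]
contact_force: [-1.4, -0.1, -0.9]
opening: 0.157
```

```bash
python3 -c "
from h import *
stg()"
```

```text
t 39.2 stage pos [-57.95   0.68  34.06] yaw -0.0002 F [-1.41  0.1  -0.88] M [0.034 0.163 0.001]
```

Request:
{"name": "jog_arm", "arguments": {
  "increments": "0 0 0 0 0 0 -0.6; 0 0 0 0 0 0 -0.45; 0 0 0 0 0 0 -0.35; 0 0 0 0 0 0 -0.35; 0 0 -0.3 0 0 0 -0.35; 0 0 -1 0 0 0 -0.35; 0 0 -2 0 0 0 -0.35; 0 0 -2.5 0 0 0 -0.35"
}}

```text
clock: 40.0
eef_pos: [527.8, 84.9, 92.6]
tcp_rot: [-3.142, 0.001, 0.161]
contact_force: [0.0, 0.2, -0.1]
opening: 0.327
```

```bash
python3 -c "
from h import *
stg()
im=r.grab_frame('side');cv2.imwrite('pics/side12.png',cv2.resize(im[160:240,270:370,::-1],None,fx=7,fy=7,interpolation=cv2.INTER_CUBIC))
plan([((528,84.5,140),.161,2),((650.5,102.2,145),1.732,13),((650.5,102.2,145),1.732,1)],-.4)"
```

```text
t 40.0 stage pos [-58.89   0.67  92.61] yaw -0.0002 F [ 0.08  0.19 -0.07] M [ 0.003 -0.017 -0.004]
-0.11 0.02 -2.16 0.000 -0.002 -0.000 -0.4; -0.12 0.02 -2.16 0.000 -0.002 -0.000 -0.4; 0.95 0.02 -0.04 0.000 0.000 -0.121 -0.4; 0.94 0.13 -0.04 0.000 0.000 -0.121 -0.4; 0.92 0.24 -0.04 0.000 0.000 -0.121 -0.4; 0.88 0.35 -0.04 0.000 0.000 -0.121 -0.4; 0.84 0.46 -0.04 0.000 0.000 -0.121 -0.4; 0.77 0.55 -0.04 0.000 0.000 -0.121 -0.4

0.70 0.64 -0.04 0.000 0.000 -0.121 -0.4; 0.62 0.72 -0.04 0.000 0.000 -0.121 -0.4; 0.53 0.79 -0.04 0.000 0.000 -0.121 -0.4; 0.43 0.85 -0.04 0.000 0.000 -0.121 -0.4; 0.32 0.90 -0.04 0.000 0.000 -0.121 -0.4; 0.21 0.93 -0.04 0.000 0.000 -0.121 -0.4; 0.10 0.95 -0.04 0.000 0.000 -0.121 -0.4; 0.00 0.00 0.00 0.000 0.000 0.000 -0.4
```

View pics/side12.png

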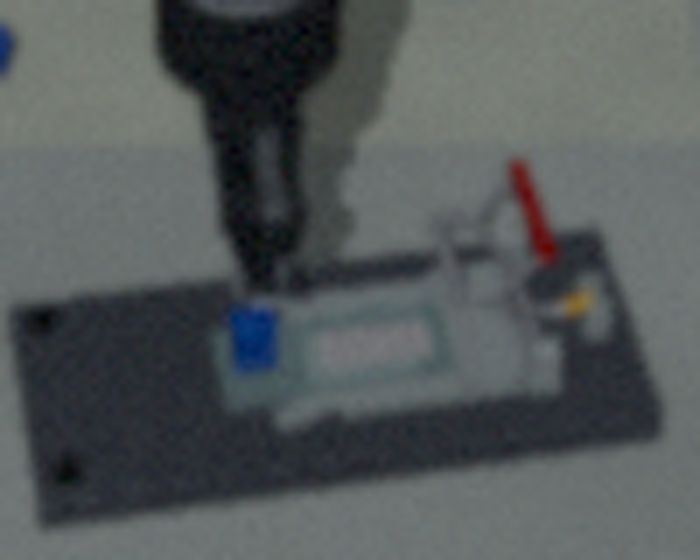

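Request:
{"name": "jog_arm", "arguments": {
  "increments": "0 0 -2.2 0 0 0 -0.4; 0 0 -2.2 0 0 0 -0.4; 0.95 0.02 -0.04 0 0 -0.121 -0.4; 0.94 0.13 -0.04 0 0 -0.121 -0.4; 0.92 0.24 -0.04 0 0 -0.121 -0.4; 0.88 0.35 -0.04 0 0 -0.121 -0.4; 0.84 0.46 -0.04 0 0 -0.121 -0.4; 0.77 0.55 -0.04 0 0 -0.121 -0.4"
}}

```text
clock: 40.85
eef_pos: [585.3, 93.3, 139.2]
tcp_rot: [3.141, -0.001, 0.892]
contact_force: [0.2, -0.9, 0.0]
opening: 0.302
```

Request:
{"name": "jog_arm", "arguments": {
  "increments": "0.70 0.64 -0.04 0 0 -0.121 -0.4; 0.62 0.72 -0.04 0 0 -0.121 -0.4; 0.53 0.79 -0.04 0 0 -0.121 -0.4; 0.43 0.85 -0.04 0 0 -0.121 -0.4; 0.32 0.90 -0.04 0 0 -0.121 -0.4; 0.21 0.93 -0.04 0 0 -0.121 -0.4; 0.10 0.95 -0.04 0 0 -0.121 -0.4; 0 0 0 0 0 0 -0.4"
}}

```text
clock: 41.65
eef_pos: [651.9, 103.1, 142.0]
tcp_rot: [3.14, 0.0, 1.736]
contact_force: [0.3, 0.3, 0.2]
opening: 0.299
```

```bash
python3 -c "
from h import *
stg();b=bar(.98);print(b,r.sense()['opening'])
plan([((650.8,102.2,84.1),1.732,6)],-.4)"
```

```text
t 41.65 stage pos [ 66.51  -1.29 141.98] yaw 1.5745 F [0.31 0.21 0.16] M [-0.04   0.015  0.001]
[650.20246915 104.12684502 101.44661934] 0.2993931410475685
-0.01 -0.02 0.96 0.000 0.000 0.001 -0.4; -0.01 -0.02 0.96 0.000 0.000 0.001 -0.4; -0.01 -0.02 0.96 0.000 0.000 0.001 -0.4; -0.01 -0.02 0.96 0.000 0.000 0.001 -0.4; -0.01 -0.02 0.96 0.000 0.000 0.001 -0.4; -0.01 -0.02 0.96 0.000 0.000 0.001 -0.4
```

Request:
{"name": "jog_arm", "arguments": {
  "increments": "0 0 1.2 0 0 0.002 -0.4; 0 0 1.2 0 0 0.002 -0.4; 0 0 1.2 0 0 0 -0.4; 0 0 1 0 0 0 -0.4; 0 0 0.7 0 0 0 -0.4; 0 0 0.5 0 0 0 -0.4; 0 0 0 0 0 0 -0.4; 0 0 0 0 0 0 -0.5"
}}

```text
clock: 42.45
eef_pos: [650.9, 103.0, 83.3]
tcp_rot: [3.141, -0.0, 1.73]
contact_force: [0.6, -0.1, 0.6]
opening: 0.254
```

Request:
{"name": "jog_arm", "arguments": {
  "increments": "0 0 0 0 0 0 -1; 0 0 0 0 0 0 -1; 0 0 0 0 0 0 -1; 0 0 0 0 0 0 -1; 0 0 0 0 0 0 -1; 0 0 0 0 0 0 -1; 0 0 0 0 0 0 -1; 0 0 0 0 0 0 -1",
  "squeeze": 30
}}

```text
clock: 43.25
eef_pos: [651.2, 103.0, 83.7]
tcp_rot: [3.14, 0.0, 1.73]
contact_force: [3.1, -0.2, 5.5]
opening: 0.1
```

```bash
python3 -c "
from h import *
stg()
im=r.grab_frame('side');cv2.imwrite('pics/side13.png',cv2.resize(im[140:240,270:370,::-1],None,fx=6,fy=6,interpolation=cv2.INTER_CUBIC))
prev=bar(1.0)
R=Ro.from_euler('xyz',[np.pi,0,1.732])
for th in list(np.arange(.95,.1,-.05))+[.07]:
    b=bar(th);print(round(th,2),(R.inv().apply(b-prev)/10).round(2),end=' ');prev=b
"
```

```text
t 43.25 stage pos [65.89 -1.29 83.7 ] yaw 1.5688 F [ 3.03 -0.73  5.45] M [-0.083 -0.534  0.121]
0.95 [ 0.   -0.33  0.02] 0.9 [ 0.   -0.33  0.03] 0.85 [ 0.   -0.32  0.05] 0.8 [ 0.   -0.32  0.07] 0.75 [ 0.   -0.32  0.08] 0.7 [ 0.   -0.31  0.1 ] 0.65 [ 0.   -0.31  0.11] 0.6 [ 0.   -0.3   0.13] 0.55 [ 0.   -0.29  0.14] 0.5 [ 0.   -0.29  0.16] 0.45 [ 0.   -0.28  0.17] 0.4 [ 0.   -0.27  0.18] 0.35 [ 0.   -0.26  0.2 ] 0.3 [ 0.   -0.25  0.21] 0.25 [ 0.   -0.24  0.22] 0.2 [ 0.   -0.23  0.23] 0.15 [ 0.   -0.22  0.25] 0.07 [ 0.   -0.32  0.42]
```

View pics/side13.png

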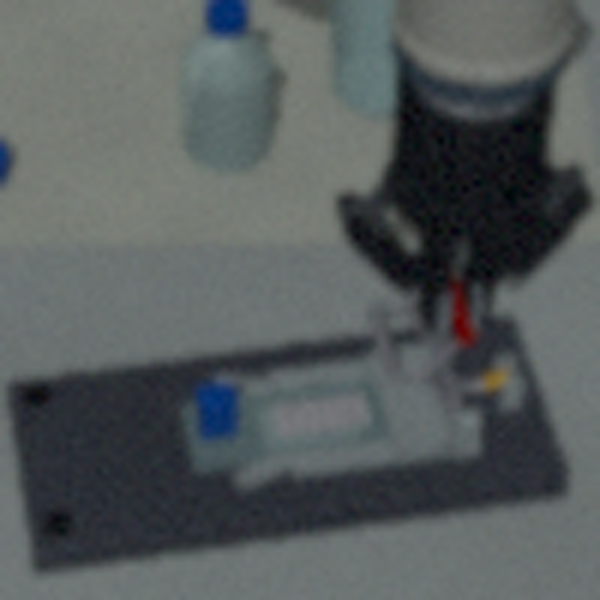

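Bar is gripped between the fingers (461,315), chamber in place. Lowering along the arc.

Request:
{"name": "jog_arm", "arguments": {
  "increments": "0 -0.33 0.02 0 0 0 -1; 0 -0.33 0.03 0 0 0 -1; 0 -0.32 0.05 0 0 0 -1; 0 -0.32 0.07 0 0 0 -1; 0 -0.32 0.08 0 0 0 -1; 0 -0.31 0.10 0 0 0 -1; 0 -0.31 0.11 0 0 0 -1; 0 0 0 0 0 0 -1"
}}

```text
clock: 44.1
eef_pos: [627.2, 99.0, 78.2]
tcp_rot: [-3.139, 0.0, 1.73]
contact_force: [0.6, -1.2, 5.1]
opening: 0.098
```

```bash
cat >>h.py <<'E'
def ang():
    s=r.sense();p=Ro.from_euler("z",-ST[2]).apply(s["eef_pos"]-[ST[0],ST[1],0]);return np.arctan2(34,-56)-np.arctan2(p[2]+18.2-36,p[0]-68), np.hypot(p[2]+18.2-36,p[0]-68)
E
python3 -c "
from h import *
stg();print(ang(),np.hypot(56,34))"
```

```text
t 44.1 stage pos [41.54 -1.35 78.24] yaw 1.5688 F [ 0.4  -1.25  5.06] M [-0.182 -0.138  0.119]
(np.float64(0.6124108649546023), np.float64(65.97795152203827)) 65.5133574166368
```

Request:
{"name": "jog_arm", "arguments": {
  "increments": "0 -0.30 0.13 0 0 0 -1; 0 -0.29 0.14 0 0 0 -1; 0 -0.29 0.16 0 0 0 -1; 0 -0.28 0.17 0 0 0 -1; 0 -0.27 0.18 0 0 0 -1; 0 -0.26 0.20 0 0 0 -1; 0 -0.25 0.21 0 0 0 -1; 0 0 0 0 0 0 -1"
}}

```text
clock: 44.9
eef_pos: [608.1, 96.0, 65.9]
tcp_rot: [-3.139, 0.0, 1.73]
contact_force: [-0.7, -2.8, -1.0]
opening: 0.102
```

```bash
python3 -c "
from h import *
stg();print(ang(),np.hypot(56,34))"
```

```text
t 44.9 stage pos [22.22 -1.28 65.95] yaw 1.5688 F [-1.14 -2.66 -1.03] M [-0.368  0.022  0.041]
(np.float64(0.2648972989045486), np.float64(66.44064643472409)) 65.5133574166368
```

Request:
{"name": "jog_arm", "arguments": {
  "increments": "0 -0.12 0.11 0 0 0 -1; 0 -0.12 0.12 0 0 0 -1; 0 -0.12 0.12 0 0 0 -1; 0 -0.11 0.12 0 0 0 -1; 0 -0.10 0.12 0 0 0 -1; 0 0 0 0 0 0 -1; 0 0 0 0 0 0 -1; 0 0 0 0 0 0 -1"
}}

```text
clock: 45.7
eef_pos: [603.8, 95.4, 60.7]
tcp_rot: [-3.141, 0.0, 1.73]
contact_force: [0.6, -4.1, -1.4]
opening: 0.099
```

```bash
python3 -c "
from h import *
stg();print(ang(),np.hypot(56,34))"
```

```text
t 45.7 stage pos [17.81 -1.2  60.7 ] yaw 1.5688 F [-0.04 -4.14 -1.39] M [-0.55  -0.087  0.095]
(np.float64(0.16158357770501075), np.float64(66.02181932423889)) 65.5133574166368
```

Request:
{"name": "jog_arm", "arguments": {
  "increments": "0 -0.06 0.07 0 0 0 -1; 0 -0.06 0.07 0 0 0 -1; 0 -0.05 0.06 0 0 0 -1; 0 0 0 0 0 0 -1; 0 0 0 0 0 0 -1; 0 0 0 0 0 0 -1; 0 0 0 0 0 0 -1; 0 0 0 0 0 0 -1"
}}

```text
clock: 46.5
eef_pos: [602.3, 95.1, 58.7]
tcp_rot: [3.141, 0.0, 1.73]
contact_force: [3.4, -4.6, -3.9]
opening: 0.105
```

```bash
python3 -c "
from h import *
stg();print(ang(),np.hypot(56,34))"
```

```text
t 46.5 stage pos [16.33 -1.22 58.71] yaw 1.5688 F [ 2.66 -5.1  -3.94] M [-0.727 -0.546  0.063]
(np.float64(0.12407854235476234), np.float64(65.90334437218458)) 65.5133574166368
```

Request:
{"name": "jog_arm", "arguments": {
  "increments": "0 -0.03 0.05 0 0 0 -1; 0 -0.04 0.05 0 0 0 -1; 0 -0.03 0.05 0 0 0 -1; 0 0 0 0 0 0 -1; 0 0 0 0 0 0 -1; 0 0 0 0 0 0 -1; 0 0 0 0 0 0 -1; 0 0 0 0 0 0 -1"
}}

```text
clock: 47.3
eef_pos: [601.4, 95.0, 57.4]
tcp_rot: [3.141, 0.0, 1.73]
contact_force: [4.0, -4.3, -2.9]
opening: 0.099
```

```bash
python3 -c "
from h import *
stg();print(ang(),np.hypot(56,34))"
```

```text
t 47.3 stage pos [15.39 -1.2  57.37] yaw 1.5688 F [ 3.22 -4.85 -2.85] M [-0.677 -0.593  0.024]
(np.float64(0.0991986005438199), np.float64(65.83320903692379)) 65.5133574166368
```

Request:
{"name": "jog_arm", "arguments": {
  "increments": "0 -0.02 0.03 0 0 0 -1; 0 -0.02 0.03 0 0 0 -1; 0 -0.01 0.02 0 0 0 -1; 0 0 0 0 0 0 -1; 0 0 0 0 0 0 -1; 0 0 0 0 0 0 -1; 0 0 0 0 0 0 -1; 0 0 0 0 0 0 -1"
}}

```text
clock: 48.1
eef_pos: [600.8, 94.9, 56.7]
tcp_rot: [3.141, -0.0, 1.73]
contact_force: [1.6, -4.0, 5.0]
opening: 0.102
```

```bash
python3 -c "
from h import *
stg();print(ang(),np.hypot(56,34))"
```

```text
t 48.1 stage pos [14.83 -1.17 56.73] yaw 1.5688 F [ 0.94 -4.2   5.04] M [-0.641 -0.246  0.073]
(np.float64(0.08631081982274402), np.float64(65.89513187732486)) 65.5133574166368
```

Request:
{"name": "jog_arm", "arguments": {
  "increments": "0 0.02 -0.04 0 0 0 -1; 0 0 0 0 0 0 -1; 0 0 0 0 0 0 -1; 0 0 0 0 0 0 -1; 0 0 0 0 0 0 -1; 0 0 0 0 0 0 -1; 0 0 0 0 0 0 -1; 0 0 0 0 0 0 -1"
}}

```text
clock: 48.9
eef_pos: [600.8, 94.9, 56.8]
tcp_rot: [-3.141, -0.0, 1.73]
contact_force: [2.2, -3.3, -0.3]
opening: 0.1
```

```bash
python3 -c "
from h import *
stg();print(ang(),np.hypot(56,34))
im=r.grab_frame('side');cv2.imwrite('pics/side14.png',cv2.resize(im[140:240,270:370,::-1],None,fx=6,fy=6,interpolation=cv2.INTER_CUBIC))
"
```

```text
t 48.9 stage pos [14.82 -1.15 56.78] yaw 1.5688 F [ 1.68 -3.59 -0.31] M [-0.653 -0.464  0.048]
(np.float64(0.08690119526749829), np.float64(65.93785729651816)) 65.5133574166368
```

View pics/side14.png

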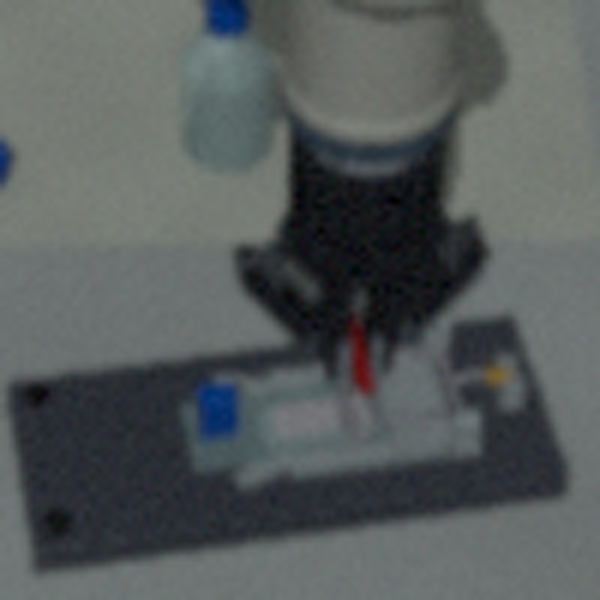

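Request:
{"name": "jog_arm", "arguments": {
  "increments": "0 0 0 0 0 0 -0.7; 0 0 0 0 0 0 -0.5; 0 0 0 0 0 0 -0.3; 0 0 0 0 0 0 -0.3; 0 0 0 0 0 0 -0.3; 0 0 -0.5 0 0 0 -0.3; 0 0 -1.5 0 0 0 -0.3; 0 0 -2.5 0 0 0 -0.3"
}}

```text
clock: 49.75
eef_pos: [599.9, 94.8, 102.0]
tcp_rot: [-3.139, -0.0, 1.73]
contact_force: [1.4, -0.1, -0.1]
opening: 0.351
```

Request:
{"name": "jog_arm", "arguments": {
  "increments": "0 0 -2.5 0 0 0 -0.3; 0 0 -2.5 0 0 0 -0.3; 0 0 -2.5 0 0 0 -0.3; 0 0 -2 0 0 0 -0.3; 0 0 -1 0 0 0 -0.3; 0 0 0 0 0 0 -0.3; 0 0 0 0 0 0 -0.3; 0 0 0 0 0 0 -0.3"
}}

```text
clock: 50.55
eef_pos: [600.1, 94.8, 205.7]
tcp_rot: [-3.14, 0.0, 1.73]
contact_force: [-0.7, -0.0, 0.2]
opening: 0.35
```

```bash
python3 -c "
from h import *
stg();s=r.sense();print(s['clock'],s['contact_force'],s['opening'])
im=r.grab_frame('side');cv2.imwrite('pics/side15.png',cv2.resize(im[160:240,270:370,::-1],None,fx=7,fy=7,interpolation=cv2.INTER_CUBIC))
cv2.imwrite('pics/side15f.png',im[:,:,::-1])
# rib centroid and bar
W=seg('side',im,'blue');C,_=cen(W,295,205,318,222);Wr=seg('side',im,'red');Cr,_=cen(Wr,315,180,350,215)
rib=[(a,b,z) for z in(26,56) for a in(-10,10) for b in(-7,7)]
for x in(-60,-58,-56):print(x,hullc('side',T(ST,np.array(rib)+[x,0,0]))[0])
print(C,Cr)
for th in(0,.07,.15):
  bl=[(68-56*np.cos(th)+34*np.sin(th)+5*np.cos(a),b,36+56*np.sin(th)+34*np.cos(th)+5*np.sin(a)) for b in(-28,28) for a in np.linspace(0,6.28,16)]
  print(th,hullc('side',T(ST,bl))[0])
"
```

```text
t 50.55 stage pos [ 14.13  -1.16 205.73] yaw 1.5688 F [-0.72  0.11  0.22] M [-0.009 -0.022 -0.054]
50.55 [-0.73106254 -0.01158285  0.22130056] 0.3503569740613797
-60 [305.30599427 207.92884323]
-58 [305.93228126 207.84436124]
-56 [306.55830896 207.75990838]
[305.72441113 208.11498929] [328.76461039 197.87954545]
0 [327.99693143 198.9271615 ]
0.07 [328.82940327 197.99272751]
0.15 [329.88313036 196.95644768]
```

View pics/side15.png

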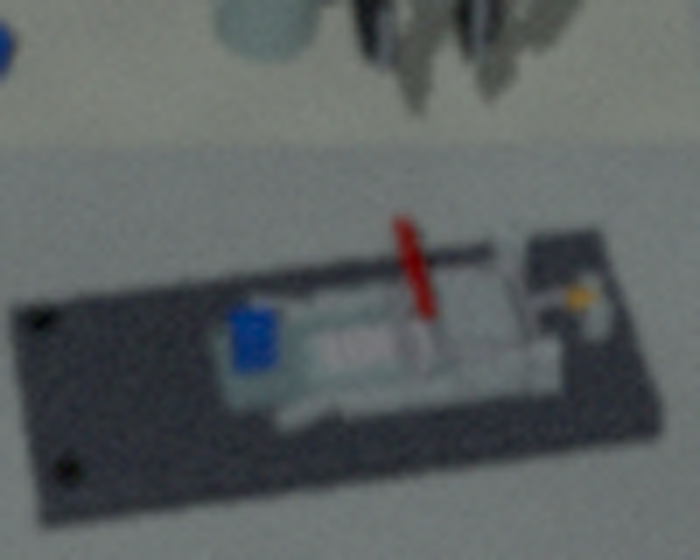

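View pics/side15f.png

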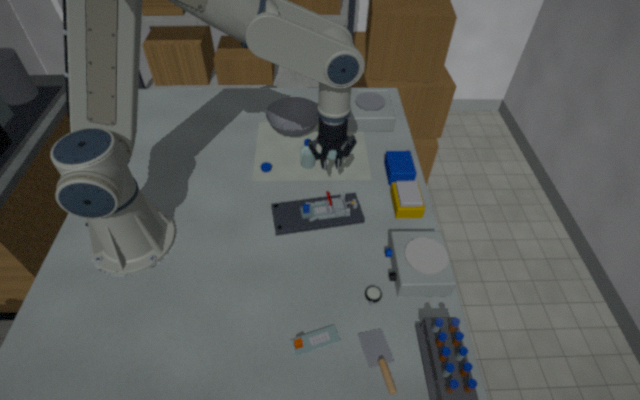

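The clip's bar images at angle ≈0.07 and the blue rib at about x = -58 to -59 in the stage. Nothing else has moved, so I'm handing in.

```bash
python3 -c "
from rig import r
print(r.sign_off())"
```

```text
the job is handed in; nothing more can be done
None
```

I raised the clip until it stayed up and slid the blue-gripped chamber under the lip until its nose rested on the stop. I then lowered the clip onto it by its bar, let go and handed in at about 50.6 s.

**Stop contact:** I felt the stop with the rib at x ≈ -58 mm in the stage, so the nose was near 46 mm. After first contact I eased off and lowered slightly, and the push rose instead: readings were mostly 4.6–5.4 N, with one noisy sample of 6.2 N. That one is at the slip limit of about 6 N. The rib's position never moved forward while this happened, so I saw no sign that the stop shifted, but I can't rule out a tiny slip. I backed off to 1.4 N, still in contact, before releasing.

**Clip on the glass:** When the foot touched down I was pushing about 5 N on the bar. With the spring that comes to an estimated 8.4 N on the glass, under the 10 N limit. I backed off to about zero before letting go.

**Last checks:**
- The side picture puts the clip at an angle of about 0.07, which is resting on the chamber.
- The same picture puts the rib at about x = -58.7 mm, which agrees with the felt position within image accuracy.
- The orange-gripped chamber and the other bench things look undisturbed in that picture.
- The gripper was about 20 cm above the bench and touching nothing.

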